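# Set up the writing place: lay the paperweights and lean the sample panel

## Robot

A 6-joint arm with a two-finger parallel gripper is mounted at the origin on the work surface. World frame = base frame: x ahead of the robot, y to its left, z up, the work surface at z = 0. Lengths are in m, angles in rad, forces in N, time in s.
With the tool pointing down it reaches from about 0.425 to 0.95 m from the base axis. Payload 3.5 kg.
Tool frame: the origin (TCP) lies at the very end of the fingers, on their centre line; the grasp point (between the pads) lies behind it (grasp_offset is the z of the grasp point in the tool frame, in m); z points along the fingers, y is the direction in which the jaws open and shut (so a half turn about z gives the same grasp; the last joint's range is limited). The gripper opens to 85 mm and grips with 20 to 120 N. Pads are 22 mm wide; open, the fingers measure 114 mm over their backs; the gripper's body (76 mm by 85 mm) begins 54 mm behind the grasp point. The pads swing forward as they close: fully open they stand 13 mm farther back than shut.
Start: joints at [1.165, 0.286, 1.577, -0, 1.279, -0.15], TCP at [0.171, 0.653, 0.231] pointing down, gripper open.
Joint ranges: [-2.77, 2.77], [-0.9, 2.22], [0.21, 2.48], [-1.53, 4.67], [0.24, 2.81], [-2.84, 2.84]. Speed limits (rad/s): [2.79, 2.79, 3.14, 3.14, 3.14, 3.14].

## Interface

Orientations are given as a rotation vector (axis times angle).
In Python, from cell import state, get_image, close_job, grasp_offset gives the robot as it stands. The module is installed in compiled form; this text tells all that it offers.
- The arm moves only by the shell command python3 -m jog 'ROWS' [OPENING] [FORCE]. ROWS is a JSON object of lists of equal length, an entry for each row: "linear": the shift along the tool's x, y, z in cm, a list of three; "rotation": the turn, a rotation vector about the tool's x, y, z in rad, a list of three. A call has exactly 5 rows; each row is the pose to reach, as a shift and turn from the pose measured when the call began, along the tool's axes at that moment; what a row does not reach only later rows make up. A row lasts 1/8 s, in which the tool goes at most 62.5 mm and 10.7 degrees, less where a joint would pass 70% of its speed; a pose out of reach is approached as far as the arm can. A call with a gripper value outside its range is refused whole. OPENING is the opening, from 0 (shut) to 1 (fully open), set as the call begins (- or left out, the last holds). The fingers move at their own pace and stop on an object; FORCE is the grip in N (left out, the last holds). Time passes only in rows, so rows that repeat a pose let the fingers close, or fill a call up. It gives the time, the measured TCP pose, the force and the opening at its end, in the units of the state.
- state(): the state, without advancing time (a new reading comes with each control period).
- get_image(name): name is "scene" or "top" or "wrist"; returns a dict with "frame" (384x512x3 uint8, blue, green, red), "fx", "fy", "cx", "cy" (pixels), "xyz" and "orientation" of the camera in the world; the wrist camera has in their place "hand_eye" (4x4, takes a point from camera to tool coordinates, whose origin is the TCP and whose axes are the flange's). Camera axes: x right, y down, z forward; pixel columns grow to the right and rows downward; lengths in m; the calibration is good to about 2 mm. A picture is of the moment at which its call begins: read the wrist's pose just before it. There is no depth.
- close_job(): hands the job in, once; it reports no verdict.
The state is a dict: "time": time; "qpos": joint angles; "dq": joint speeds; "tau": joint torques, N m; "tcp_pos": TCP position; "tcp_rot": TCP orientation; "force": force on the tool from outside, world axes, zero at the start; "moment": the same for the moment, N m; "grip_width": finger opening in m.
Only numpy, scipy, OpenCV 4.12 (cv2) and the standard library are available. Lean on these libraries where they do the work, as an engineer would, in place of code of your own. Each camera call takes 0.05 s, during which the arm holds its last target.

## Task

Get the writing place ready: lay every stone paperweight on its side on the ends of the writing board, at least one at each end, so that the red sheet is held down. Bring the weights against the edge at the board's ends and tip them over onto it, never lifting one high over the sheet. Also move the sample panel from its rack to the display stand, leaning squarely on the back rest with its foot inside the lip, and leave the other things on the table where they are.

Things in the scene. Friction and masses are not known exactly. Their poses are not given: they have to be found in the camera images.
- weight1_c (a point): centre of stone paperweight 1 (may be absent), a square block 44 x 44 x 100 mm, about 0.3 to 0.6 kg; z is its long axis, upright while it stands, x and y are square to its sides. It starts standing on the table just beyond the left (+y) end of the board.
- weight2_c (a point): centre of stone paperweight 2 (may be absent), a square block 44 x 44 x 100 mm, about 0.3 to 0.6 kg; z is its long axis, upright while it stands, x and y are square to its sides. It starts standing on the table just beyond the left (+y) end of the board.
- weight3_c (a point): centre of stone paperweight 3 (may be absent), a square block 44 x 44 x 100 mm, about 0.3 to 0.6 kg; z is its long axis, upright while it stands, x and y are square to its sides. It starts standing on the table just beyond the right (-y) end of the board.
- weight4_c (a point): centre of stone paperweight 4 (may be absent), a square block 44 x 44 x 100 mm, about 0.3 to 0.6 kg; z is its long axis, upright while it stands, x and y are square to its sides. It starts standing on the table just beyond the right (-y) end of the board.
- board: writing board fixed to the table, covered by a red sheet, 220 mm (its x) by 300 mm (its y), 10 mm thick; origin at the centre of its underside, on the table. Its two ends are the edges at y = +150 and y = -150 mm; they are upright faces 10 mm high that stop the foot of a weight pushed against them from outside.
- panel_c (a point): centre of the sample panel, a wooden tablet 12 mm thick (its x), 110 mm wide (its y), 120 mm high (its z), 0.13 kg, both faces alike. It starts standing upright in the slotted rack.
- panel_foot (a point): middle of the panel's lower edge, 60 mm below its centre along its z; same axes.
- rack: fixed aluminium rack that stores the panel; origin at the centre of its underside, on the table. A slot 20 mm wide between two walls that run along its y, 90 mm long, tops at 56 mm; the slot's floor is 6 mm above the table. The panel stands loose in it.
- stand: fixed dark wood display stand; origin at the centre of its underside, on the table. 120 mm wide (its y). Its floor is 8 mm above the table; the upright back rest stands on the -x side, face at x = -19 mm, top at 78 mm, 12 mm thick; a low lip on the +x side, inner face at x = +19 mm, top at 18 mm. A panel with its foot on the floor against the lip leans back on the back rest's top edge, about 0.4 rad from upright, its top tilted towards -x.
- ink_bottle: bystander: black ink bottle with red cap, 42 mm across, 85 mm high; origin at its underside
- cup: bystander: white cup, 70 mm across, 60 mm high; origin at its underside
- ink_dish: bystander: small blue dish on the middle of the board, 52 mm across, 14 mm high; origin at its underside
- brush: bystander: writing brush lying down, 210 mm long, 14 mm thick; origin at its underside
- tape: bystander: roll of tape lying flat, 60 mm across, 18 mm high; origin at its underside
- ink_stick: bystander: black ink stick lying flat, 55 x 16 x 11 mm; origin at its underside
- remote: bystander: black remote control lying flat, 130 x 40 x 16 mm; origin at its underside
Things that resemble listed ones, but are neither listed nor needed, are in the scene too. Leave any turquoise look-alike of the stand alone.

How it is judged:
At the end, for the whole second after the job is handed in: Every weight lies flat on its side on the board (within 0.12 rad), centre 45 to 150 mm from its middle along its length, within 100 mm across, one or more at each end; the panel's foot is on the stand's floor inside the lip, within 35 mm of centre, 0.2 rad of square, leaning 0.15 to 0.6 rad (angle between weight1_c's own z axis and vertical between 1.45 and 1.69 rad and z of weight1_c in the frame of board between 0.026 and 0.039 m and x of weight1_c in the frame of board between -0.1 and 0.1 m and y of weight1_c in the frame of board between -0.15 and 0.15 m and (y of weight1_c in the frame of board above 0.045 m or y of weight1_c in the frame of board below -0.045 m) and angle between weight2_c's own z axis and vertical between 1.45 and 1.69 rad and z of weight2_c in the frame of board between 0.026 and 0.039 m and x of weight2_c in the frame of board between -0.1 and 0.1 m and y of weight2_c in the frame of board between -0.15 and 0.15 m and (y of weight2_c in the frame of board above 0.045 m or y of weight2_c in the frame of board below -0.045 m) and angle between weight3_c's own z axis and vertical between 1.45 and 1.69 rad and z of weight3_c in the frame of board between 0.026 and 0.039 m and x of weight3_c in the frame of board between -0.1 and 0.1 m and y of weight3_c in the frame of board between -0.15 and 0.15 m and (y of weight3_c in the frame of board above 0.045 m or y of weight3_c in the frame of board below -0.045 m) and angle between weight4_c's own z axis and vertical between 1.45 and 1.69 rad and z of weight4_c in the frame of board between 0.026 and 0.039 m and x of weight4_c in the frame of board between -0.1 and 0.1 m and y of weight4_c in the frame of board between -0.15 and 0.15 m and (y of weight4_c in the frame of board above 0.045 m or y of weight4_c in the frame of board below -0.045 m) and y of any of weight1_c, weight2_c, weight3_c, weight4_c in the frame of board above 0.045 m and y of any of weight1_c, weight2_c, weight3_c, weight4_c in the frame of board below -0.045 m and angle between panel_c's own z axis and vertical between 0.15 and 0.6 rad and z of panel_foot in the frame of stand between 0.003 and 0.018 m and x of panel_foot in the frame of stand between -0.016 and 0.022 m and y of panel_foot in the frame of stand between -0.035 and 0.035 m and angle between the y axis of panel_c and the y axis of stand, either way round below 0.2 rad); the robot touches nothing.
It fails at once if a weight is lifted high over the sheet (its centre more than 85 mm above the table, over the board) ((z of weight1_c in the frame of board above 0.085 m and x of weight1_c in the frame of board between -0.11 and 0.11 m and y of weight1_c in the frame of board between -0.13 and 0.13 m) or (z of weight2_c in the frame of board above 0.085 m and x of weight2_c in the frame of board between -0.11 and 0.11 m and y of weight2_c in the frame of board between -0.13 and 0.13 m) or (z of weight3_c in the frame of board above 0.085 m and x of weight3_c in the frame of board between -0.11 and 0.11 m and y of weight3_c in the frame of board between -0.13 and 0.13 m) or (z of weight4_c in the frame of board above 0.085 m and x of weight4_c in the frame of board between -0.11 and 0.11 m and y of weight4_c in the frame of board between -0.13 and 0.13 m)).
It fails at once if one of the other things on the table is moved by more than 60 mm (distance of any of ink_bottle, cup, ink_dish, brush, tape, ink_stick, remote from where it was at the start of the episode above 0.06 m).
Of weight1, weight2, weight3, weight4 only 3 to 4 are there at a start; the rules pass over those that are not, and their reading is None.
At some moment in a run one of weight1, weight2, weight3, weight4 may be knocked a few centimetres aside while the robot is not near it.
It also fails if it takes over 210 s, if anything falls off the work surface, if the arm or the gripper's body presses on something with over 40 N, if the wrist force passes 120 N, or if a joint passes its speed limit or range.

## Working session

There is one attempt and no reset: what is moved stays moved. The work goes in short steps, Python scripts to look and compute and a shell command to move; the robot and the scene stay as the last step left them, time stands still between calls to the robot, and variables do not carry over. Pictures are saved under pics/ and viewed, and the job is handed in when it is done.

```bash
mkdir -p pics
cat > h.py <<'E'
import numpy as np,cv2
from cell import state,get_image,grasp_offset
from scipy.spatial.transform import Rotation as R
def rot(v):
    v=np.array(v,float)
    if v.shape==(3,3): return v
    return R.from_rotvec(v).as_matrix() if v.size==3 else R.from_quat(v).as_matrix()
def grab(name,fn=None):
    s=state(); g=get_image(name)
    if 'hand_eye' in g:
        T=np.eye(4);T[:3,:3]=rot(s['tcp_rot']);T[:3,3]=s['tcp_pos'];T=T@np.array(g['hand_eye'])
    else:
        T=np.eye(4);T[:3,:3]=rot(g['orientation']);T[:3,3]=g['xyz']
    g['T']=T
    if fn: cv2.imwrite('pics/'+fn,g['frame'])
    return g
def px2(g,u,v,z):
    d=g['T'][:3,:3]@np.array([(u-g['cx'])/g['fx'],(v-g['cy'])/g['fy'],1]);o=g['T'][:3,3]
    return o+d*(z-o[2])/d[2]
def proj(g,p):
    q=np.linalg.inv(g['T'])@np.append(p,1);return np.array([g['fx']*q[0]/q[2]+g['cx'],g['fy']*q[1]/q[2]+g['cy']])
E
python3 - <<'E'
from h import *
s=state();print(s,grasp_offset if not callable(grasp_offset) else grasp_offset())
for n in('scene','top','wrist'):
    g=grab(n,n+'1.png');print(n,{k:v for k,v in g.items() if k!='frame'})
E
```

```text
{'time': 0.0, 'qpos': array([ 1.16500468e+00,  2.87170485e-01,  1.57820077e+00,  5.10792203e-06,
        1.27859695e+00, -1.49991790e-01]), 'dq': array([ 0.00049414, -0.00113027, -0.00041533, -0.00082536,  0.00139199,
        0.00124721]), 'tau': array([-9.02037991e-04, -4.05973184e+01, -2.92632347e+01, -1.71368324e-04,
        5.79935586e-03, -3.41493660e-06]), 'tcp_pos': array([0.17048686, 0.65242642, 0.2299311 ]), 'tcp_rot': array([-0.40063319, -3.11527861,  0.0035855 ]), 'force': array([-0.60125292, -0.14383512,  0.09327753]), 'moment': array([-0.00690321, -0.00248555,  0.03182954]), 'grip_width': 0.08525661974173951} -0.0187
scene {'fx': 376.28089963765586, 'fy': 376.28089963765586, 'cx': 260.94012524976705, 'cy': 192.21627409127407, 'xyz': array([ 1.04051564, -0.52523558,  0.87495541]), 'orientation': array([-2.26242753, -0.91915767,  0.35632127]), 'T': array([[ 0.71573342,  0.51820343, -0.46817824,  1.04051564],
       [ 0.69836513, -0.53437801,  0.47615784, -0.52523558],
       [-0.00343753, -0.66776144, -0.74436741,  0.87495541],
       [ 0.        ,  0.        ,  0.        
[... 504 characters left out ...]
318.3076794528529, 'fy': 318.3076794528529, 'cx': 249.66262832435132, 'cy': 196.94299531656935, 'hand_eye': array([[-3.28340366e-04, -9.48867307e-01, -3.15675031e-01,
         8.08842441e-02],
       [ 9.99999811e-01, -4.75804332e-04,  3.90068453e-04,
         4.85477981e-04],
       [-5.20322750e-04, -3.15674843e-01,  9.48867284e-01,
        -1.43552794e-01],
       [ 0.00000000e+00,  0.00000000e+00,  0.00000000e+00,
         1.00000000e+00]]), 'T': array([[ 0.25332996,  0.9181461 ,  0.30468292,  0.09249656],
       [ 0.96737861, -0.23991628, -0.08135599,  0.67371188],
       [-0.00159829,  0.31535365, -0.94897288,  0.37364111],
       [ 0.        ,  0.        ,  0.        ,  1.        ]])}
```

View pics/scene1.png

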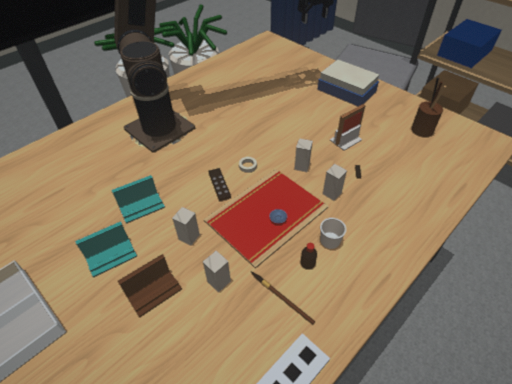

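View pics/top1.png

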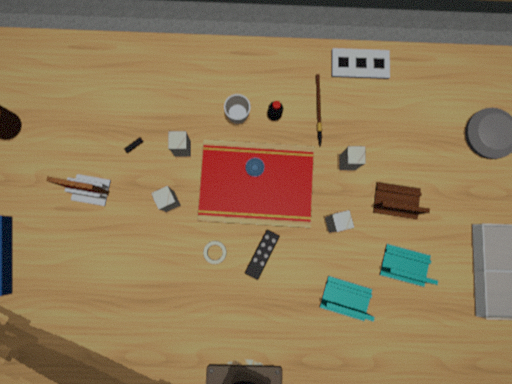

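View pics/wrist1.png

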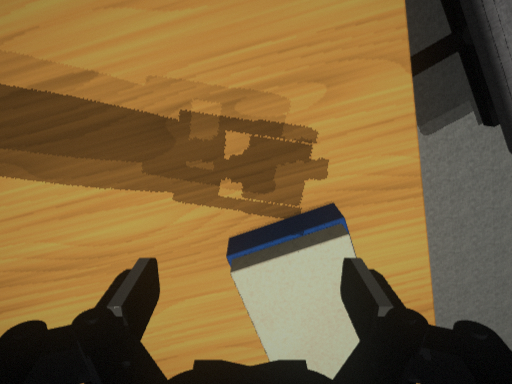

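The scene shows four weights: top view (178,141) and (166,199) on the left, (354,156) and (341,221) on the right. The rack with the panel is at (88,188) and the brown stand at (398,200). The turquoise look-alikes are at (406,264) and (347,298). Next I'll zoom in.

Run:
```python
import cv2,numpy as np
f=cv2.imread('pics/top1.png')
a=cv2.resize(f[120:230,30:200],None,fx=4.4,fy=4.4,interpolation=cv2.INTER_CUBIC)
b=cv2.resize(f[130:240,310:450],None,fx=5,fy=5,interpolation=cv2.INTER_CUBIC)
cv2.imwrite('pics/topL.png',a);cv2.imwrite('pics/topR.png',b)
```

```text
(no output)
```

View pics/topL.png

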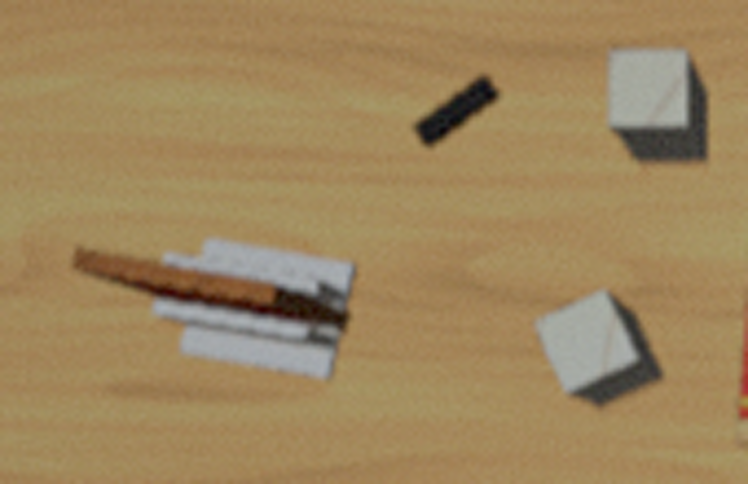

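View pics/topR.png

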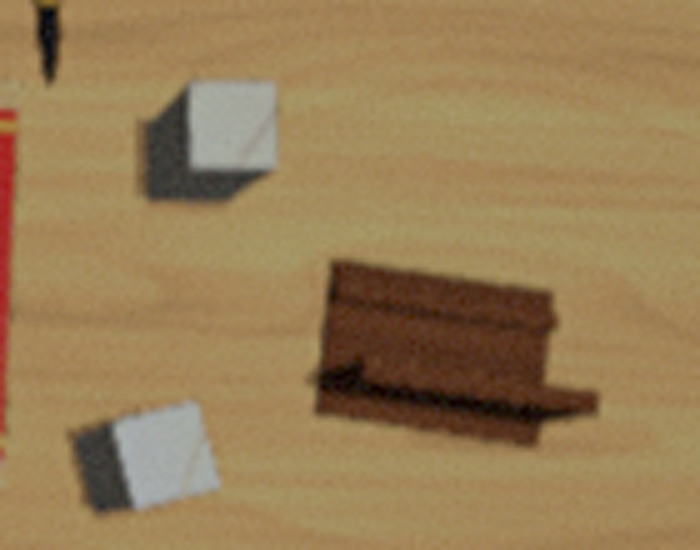

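```bash
cat > meas.py <<'E'
from h import *
def tops(g,zs=0.1):
    f=g['frame'];h=cv2.cvtColor(f,cv2.COLOR_BGR2HSV)
    m=((h[...,1]<60)&(h[...,2]>115)).astype(np.uint8)
    out=[]
    for c in cv2.findContours(m,0,1)[0]:
        a=cv2.contourArea(c)
        if 150<a<700:
            r=cv2.minAreaRect(c); P=np.array([px2(g,u,v,zs)[:2] for u,v in cv2.boxPoints(r)])
            e=[P[1]-P[0],P[2]-P[1]]; L=[np.linalg.norm(x)for x in e]
            out.append((r[0],a,P.mean(0),np.degrees(np.arctan2(e[0][1],e[0][0]))%90,L))
    return out
def board(g):
    h=cv2.cvtColor(g['frame'],cv2.COLOR_BGR2HSV)
    m=(((h[...,0]<8)|(h[...,0]>172))&(h[...,1]>170)&(h[...,2]>80)).astype(np.uint8)
    m=cv2.morphologyEx(m,cv2.MORPH_CLOSE,np.ones((9,9)))
    c=max(cv2.findContours(m,0,1)[0],key=cv2.contourArea)
    P=np.array([px2(g,u,v,.01)[:2] for u,v in cv2.boxPoints(cv2.minAreaRect(c))])
    return P
E
python3 - <<'E'
from meas import *
np.set_printoptions(precision=4,suppress=True)
g=grab('top')
for o in tops(g): print(o)
P=board(g);print(P,P.mean(0),np.linalg.norm(np.diff(P,axis=0),axis=1))
f=g['frame'];h=cv2.cvtColor(f,cv2.COLOR_BGR2HSV)
cv2.imwrite('pics/bd.png',cv2.resize(f[130:240,190:325],None,fx=5,fy=5,interpolation=cv2.INTER_CUBIC))
def R(o,k,pts,z):
    for u,v in pts: print(u,v,px2(g,o[0]+u/k,o[1]+v/k,z)[:3])
print('stand base z0.008.. corners');R((310,130),5,[(332,260),(553,293),(537,445),(316,413)],.0)
print('lip top inner edge'); R((310,130),5,[(332,301),(550,328)],.018)
print('rest top'); R((310,130),5,[(362,365),(598,395)],.078)
print('rack outer top'); R((30,120),4.4,[(205,238),(355,263),(330,378),(182,352)],0)
print('panel top'); R((30,120),4.4,[(78,247),(275,288),(275,305),(75,265)],.126)
E
```

```text
((214.25001525878906, 252.25001525878906), 390.5, array([0.3787, 0.0802]), np.float64(46.81134327623903), [np.float64(0.053571227397538154), np.float64(0.05260869636330747)])
((342.88238525390625, 220.5294189453125), 296.5, array([ 0.4633, -0.229 ]), np.float64(15.554673562153368), [np.float64(0.044283962837153724), np.float64(0.044603121233574045)])
((84.89933013916016, 196.5704803466797), 353.5, array([0.5034, 0.3973]), np.float64(84.96519889087834), [np.float64(0.027985787667615936), np.float64(0.10207736026321795)])
((162.7157745361328, 197.17465209960938), 301.0, array([0.5075, 0.2102]), np.float64(26.7423752346281), [np.float64(0.04452558567977351), np.float64(0.04550397933887626)])
((88.48401641845703, 179.5880126953125), 254.5, array([0.5451, 0.3919]), np.float64(84.66908930388182), [np.float64(0.02074384954760536), np.float64(0.10511452184163059)])
((356.5, 154.5), 279.0, array([ 0.6283, -0.2631]), np.float64(1.8605398190340736), [np.float64(0.04261825868090823), np.float64(0.04315895708126534)])
((177.0, 139.5), 289.5, array([0.6519, 0.1829]), np.float64(1.909997263856809),
[... 233 characters left out ...]
5]
 [ 0.6627  0.13  ]
 [ 0.653  -0.171 ]
 [ 0.4658 -0.161 ]] [ 0.5644 -0.0171] [0.1868 0.3011 0.1875]
stand base z0.008.. corners
332 260 [ 0.577  -0.3436  0.    ]
553 293 [ 0.5625 -0.4641  0.    ]
537 445 [ 0.4798 -0.4534  0.    ]
316 413 [ 0.4936 -0.3341  0.    ]
lip top inner edge
332 301 [ 0.552  -0.3377  0.018 ]
550 328 [ 0.541  -0.4544  0.018 ]
rest top
362 365 [ 0.5114 -0.3336  0.078 ]
598 395 [ 0.4998 -0.4525  0.078 ]
rack outer top
205 238 [0.5738 0.4625 0.    ]
355 263 [0.5613 0.3711 0.    ]
330 378 [0.4908 0.3811 0.    ]
182 352 [0.5039 0.4706 0.    ]
panel top
78 247 [0.5466 0.4782 0.126 ]
275 288 [0.5275 0.3716 0.126 ]
275 305 [0.5183 0.3709 0.126 ]
75 265 [0.5368 0.4789 0.126 ]
```

Run:
```python
from meas import *
f=cv2.imread('pics/scene1.png')
cv2.imwrite('pics/scL.png',cv2.resize(f[90:220,280:390],None,fx=4.4,fy=4.4,interpolation=cv2.INTER_CUBIC))
cv2.imwrite('pics/scR.png',cv2.resize(f[190:320,90:240],None,fx=4.4,fy=4.4,interpolation=cv2.INTER_CUBIC))
```

```text
(no output)
```

View pics/scL.png

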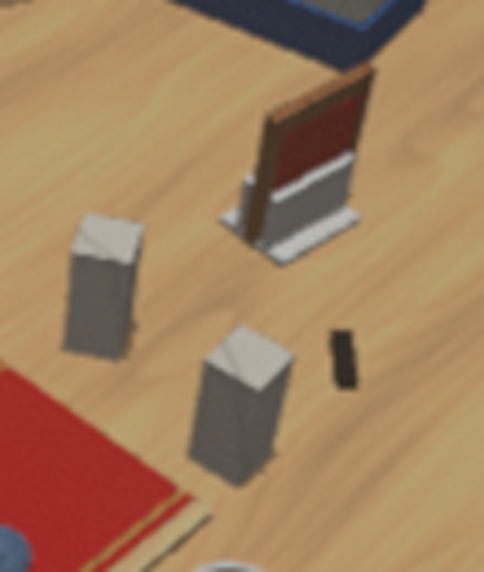

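View pics/scR.png

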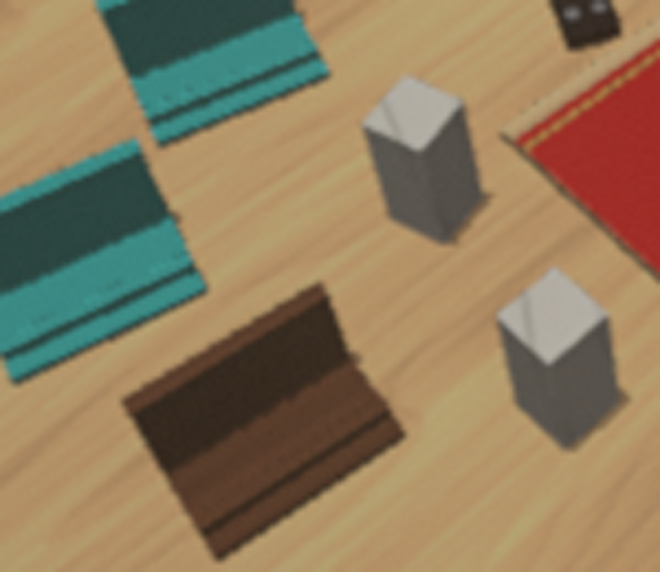

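View pics/bd.png

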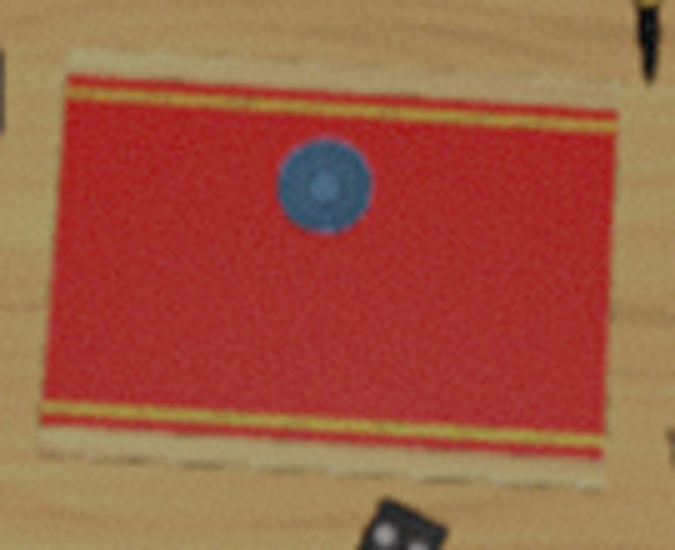

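```bash
cat > go.py <<'E'
import sys
from h import *
# go.py x y z yawdeg [tiltdeg about tool x] [tilt about tool y]: yaw=world angle of tool x ; prints linear(cm)/rotation in tool frame
a=[float(v) for v in sys.argv[1:]]
s=state();R0=rot(s['tcp_rot']);y=np.radians(a[3])
Rt=np.array([[np.cos(y),np.sin(y),0],[np.sin(y),-np.cos(y),0],[0,0,-1]])
if len(a)>4: Rt=Rt@R.from_rotvec([np.radians(a[4]),0,0]).as_matrix()
if len(a)>5: Rt=Rt@R.from_rotvec([0,np.radians(a[5]),0]).as_matrix()
print('lin',np.round(R0.T@(np.array(a[:3])-s['tcp_pos'])*100,2),'rot',np.round(R.from_matrix(R0.T@Rt).as_rotvec(),3))
E
python3 - <<'E'
from h import *
g=grab('top')
C=np.array([px2(g,190+u/5,130+v/5,.01)[:2] for u,v in[(70,52),(617,85),(603,488),(40,457)]])
print(C,C.mean(0),np.linalg.norm(C-np.roll(C,-1,0),axis=1))
E
python3 go.py 0.49 0.40 0.30 80
```

```text
[[ 0.67460994  0.12598139]
 [ 0.66600537 -0.16991242]
 [ 0.44823722 -0.16440548]
 [ 0.45620085  0.13245055]] [ 0.56126335 -0.01897149] [0.29601889 0.21783777 0.29696283 0.21850488]
lin [-37.29 -16.38  -6.92] rot [-1.00e-03  1.00e-03  1.49e+00]
```

```bash
python3 -m jog '{"linear":[[-37.3,-16.4,-7],[-37.3,-16.4,-7],[-37.3,-16.4,-7],[-37.3,-16.4,-7],[-37.3,-16.4,-7]],"rotation":[[0,0,1.49],[0,0,1.49],[0,0,1.49],[0,0,1.49],[0,0,1.49]]}' 1 30; python3 go.py 0.50 0.40 0.30 80
```

```text
time: 0.88
tcp_pos: [0.4133, 0.4602, 0.2842]
tcp_rot: [1.773, 2.593, -0.001]
force: [0.8, -0.2, 0.3]
grip_width: 0.0853
lin [-8.75  5.89 -1.58] rot [0.    0.001 0.546]
```

```bash
python3 -m jog '{"linear":[[-8.75,5.9,-1.6],[-8.75,5.9,-1.6],[-8.75,5.9,-1.6],[-8.75,5.9,-1.6],[-8.75,5.9,-1.6]],"rotation":[[0,0,0.546],[0,0,0.546],[0,0,0.546],[0,0,0.546],[0,0,0.546]]}'
python3 - <<'E'
from h import *
grab('wrist','w2.png')
E
```

```text
time: 1.5
tcp_pos: [0.4996, 0.4003, 0.2999]
tcp_rot: [2.403, 2.023, -0.001]
force: [-0.1, 0.2, -1.1]
grip_width: 0.0855
```

View pics/w2.png

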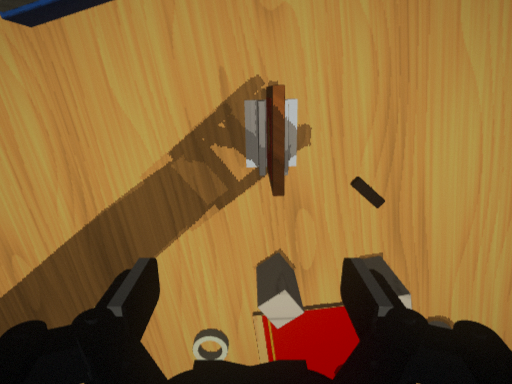

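Run:
```python
from h import *
g=grab('wrist')
f=g['frame'];cv2.imwrite('pics/w2z.png',cv2.resize(f[70:210,210:330],None,fx=4.2,fy=4.2,interpolation=cv2.INTER_CUBIC))
g2=grab('scene')
```

```text
(no output)
```

View pics/w2z.png

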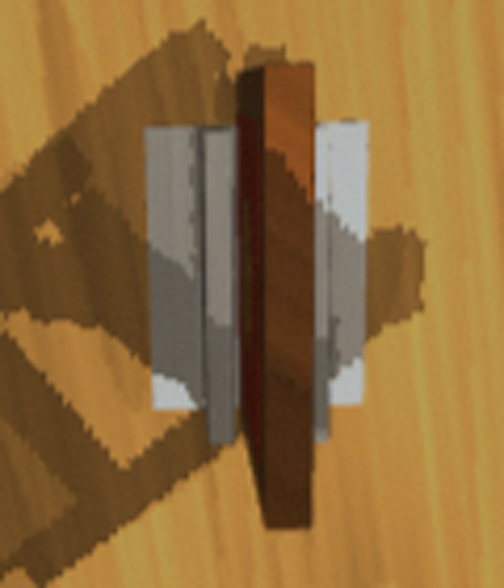

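```bash
python3 - <<'E'
from h import *
g=grab('wrist')
C=np.array([px2(g,210+u/4.2,70+v/4.2,.126)[:2] for u,v in[(265,62),(313,62),(310,527),(264,527)]])
a=(C[0]+C[1]-C[2]-C[3])/2
print(C,C.mean(0),np.linalg.norm(a),np.degrees(np.arctan2(a[1],a[0])))
E
python3 go.py 0.532 0.424 0.20 82; python3 go.py 0.532 0.424 0.095 82
```

```text
[[0.53652466 0.48268486]
 [0.54712258 0.48083796]
 [0.53129098 0.37228574]
 [0.51996157 0.37426125]] [0.53372495 0.42751745] 0.10969039044377507 81.50840871566993
lin [ 2.87  2.79 10.02] rot [ 0.     0.001 -0.033]
lin [ 2.88  2.79 20.52] rot [ 0.     0.001 -0.033]
```

```bash
python3 go.py 0.5335 0.427 0.18 81.5; python3 go.py 0.5335 0.427 0.095 81.5
```

```text
lin [ 3.2   2.89 12.02] rot [ 0.     0.001 -0.024]
lin [ 3.2   2.89 20.52] rot [ 0.     0.001 -0.024]
```

```bash
python3 -m jog '{"linear":[[3.2,2.9,5],[3.2,2.9,10],[3.2,2.9,15],[3.2,2.9,20.5],[3.2,2.9,20.5]],"rotation":[[0,0,-0.024],[0,0,-0.024],[0,0,-0.024],[0,0,-0.024],[0,0,-0.024]]}'; python3 -m jog '{"linear":[[0,0,0],[0,0,0],[0,0,0],[0,0,0],[0,0,0]],"rotation":[[0,0,0],[0,0,0],[0,0,0],[0,0,0],[0,0,0]]}' 0 40
```

```text
time: 2.33
tcp_pos: [0.5295, 0.425, 0.0888]
tcp_rot: [-2.378, -2.051, 0.02]
force: [-0.9, -0.4, 0.7]
grip_width: 0.0852
time: 2.95
tcp_pos: [0.5307, 0.4255, 0.0905]
tcp_rot: [-2.378, -2.051, 0.015]
force: [1.2, -0.1, 3.7]
grip_width: 0.0112
```

```bash
python3 -m jog '{"linear":[[0,0,-4],[0,0,-8],[0,0,-13],[0,0,-17],[0,0,-20]],"rotation":[[0,0,0],[0,0,0],[0,0,0],[0,0,0],[0,0,0]]}'; python3 go.py 0.53 0.15 0.30 83;python3 go.py 0.53 -0.13 0.30 83
```

```text
time: 3.58
tcp_pos: [0.5322, 0.4266, 0.2923]
tcp_rot: [-2.378, -2.051, 0.014]
force: [0.8, 0.4, -2.6]
grip_width: 0.0112
lin [-27.4    3.84  -0.63] rot [-0.006  0.006 -0.025]
lin [-55.1    7.96  -0.49] rot [-0.006  0.006 -0.025]
```

```bash
python3 -m jog '{"linear":[[-4,0.6,-0.2],[-9,1.3,-0.4],[-14,2,-0.6],[-20,2.8,-0.6],[-26,3.6,-0.6]],"rotation":[[0,0,-0.025],[0,0,-0.025],[0,0,-0.025],[0,0,-0.025],[0,0,-0.025]]}';python3 go.py 0.53 -0.13 0.30 83
```

```text
time: 4.2
tcp_pos: [0.5288, 0.1625, 0.2989]
tcp_rot: [-2.351, -2.081, 0.015]
force: [-0.0, 0.4, -1.4]
grip_width: 0.0115
lin [-29.02   3.67   0.04] rot [-0.008  0.006  0.   ]
```

```bash
python3 -m jog '{"linear":[[-6,0.8,0],[-12,1.5,0],[-18,2.2,0],[-24,3,0],[-30,3.7,0]],"rotation":[[0,0,0],[0,0,0],[0,0,0],[0,0,0],[0,0,0]]}';python3 go.py 0.53 -0.46 0.30 83
```

```text
time: 4.82
tcp_pos: [0.5283, -0.1414, 0.2999]
tcp_rot: [-2.35, -2.08, 0.015]
force: [0.7, 0.5, -0.3]
grip_width: 0.0115
lin [-31.61   4.04   0.12] rot [-0.009  0.005  0.   ]
```

```bash
python3 -m jog '{"linear":[[-6,0.8,0],[-12,1.5,0],[-19,2.3,0],[-26,3.2,0],[-32,4,0]],"rotation":[[0,0,0],[0,0,0],[0,0,0],[0,0,0],[0,0,0]]}'
python3 - <<'E'
from h import *
grab('wrist','w3.png')
E
```

```text
time: 5.45
tcp_pos: [0.5285, -0.4514, 0.3002]
tcp_rot: [-2.349, -2.078, 0.014]
force: [1.1, -0.1, -0.7]
grip_width: 0.0118
```

View pics/w3.png

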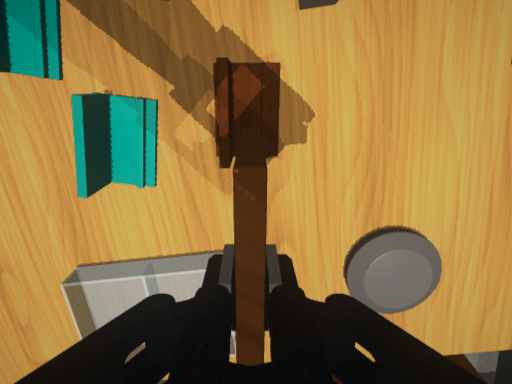

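The stand is fully in view at (248,110), with the panel in the jaws below it. I'll zoom in.

Run:
```python
from h import *
g=grab('wrist')
f=g['frame'][50:180,200:300];f=cv2.convertScaleAbs(f,alpha=2.2)
cv2.imwrite('pics/w3z.png',cv2.resize(f,None,fx=4.5,fy=4.5,interpolation=cv2.INTER_CUBIC))
```

```text
(no output)
```

View pics/w3z.png

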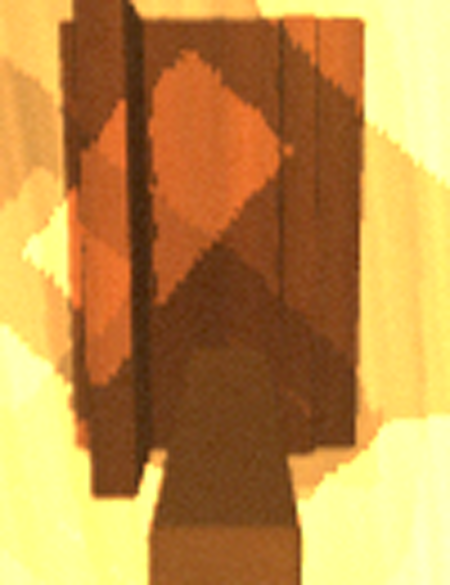

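Run:
```python
from h import *
g=grab('wrist')
def P(u,v,z): return px2(g,200+u/4.5,50+v/4.5,z)[:2]
for n,u,v,z in [('rest far',127,0,.078),('rest near',138,495,.078),('lipin far',282,20,.018),('lipin nr',284,300,.018),('lipout far',317,20,.018),('base far R',362,20,.008),('base near R',355,445,.008),('base far L',62,20,.008),('base nearL',78,445,.008)]:
    print(n,P(u,v,z))
# panel foot near end (+y end of foot), z ~ tcp-.09
zf=state()['tcp_pos'][2]-.0905+.006
print('foot',zf,P(190,347,zf),P(270,347,zf))
zt=zf+.12
print('top',P(150,527,zt),P(301,527,zt))
```

```text
rest far [ 0.51791855 -0.33183095]
rest near [ 0.50334522 -0.44742448]
lipin far [ 0.55530701 -0.33518332]
lipin nr [ 0.54740113 -0.40852814]
lipout far [ 0.5647008  -0.33640508]
base far R [ 0.57765652 -0.33712411]
base near R [ 0.56405464 -0.45459433]
base far L [ 0.49512798 -0.32639041]
base nearL [ 0.48056491 -0.4440063 ]
foot 0.21394082886931207 [ 0.52829895 -0.39776123] [ 0.5406738 -0.3993405]
top [ 0.52923087 -0.39826246] [ 0.54071343 -0.39971065]
```

```bash
python3 go.py 0.517 -0.389 0.19 83.2 -17.2
```

```text
lin [ 6.17 -1.72 10.85] rot [-0.312  0.003 -0.007]
```

```bash
python3 -m jog '{"linear":[[1.3,-0.4,2],[2.6,-0.8,4.5],[4,-1.2,7],[5.2,-1.5,9],[6.2,-1.7,10.8]],"rotation":[[-0.06,0,0],[-0.12,0,0],[-0.2,0,0],[-0.26,0,0],[-0.312,0.003,-0.007]]}'; python3 -m jog '{"linear":[[0,0,0],[0,0,0],[0,0,0],[0,0,0],[0,0,0]],"rotation":[[0,0,0],[0,0,0],[0,0,0],[0,0,0],[0,0,0]]}'; python3 go.py 0.517 -0.389 0.092 83.2 -17.2;  python3 - <<'E'
from h import *
g=grab('scene');cv2.imwrite('pics/s4.png',cv2.resize(g['frame'][140:340,60:280],None,fx=3,fy=3,interpolation=cv2.INTER_CUBIC))
grab('wrist','w4.png')
E
```

```text
time: 6.22
tcp_pos: [0.5168, -0.386, 0.1893]
tcp_rot: [2.17, 1.929, 0.294]
force: [-0.1, 0.4, -1.1]
grip_width: 0.0111
time: 6.85
tcp_pos: [0.517, -0.3863, 0.1898]
tcp_rot: [2.169, 1.929, 0.293]
force: [-0.0, 0.0, -1.2]
grip_width: 0.0117
lin [-0.28 -2.87  9.34] rot [ 0.001 -0.001  0.001]
```

View pics/s4.png

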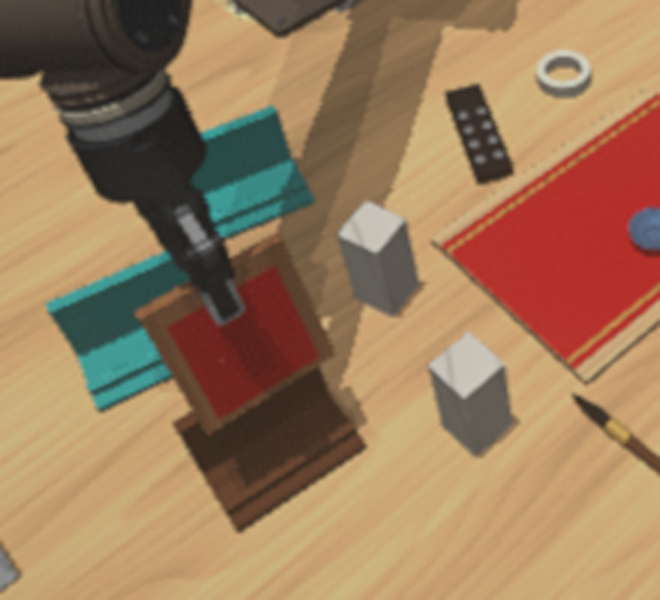

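View pics/w4.png

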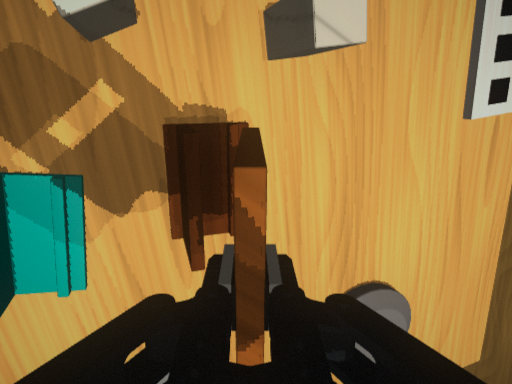

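```bash
python3 -m jog '{"linear":[[-0.3,-0.7,2.2],[-0.3,-1.4,4.5],[-0.3,-2,6.5],[-0.3,-2.5,8.1],[-0.3,-2.7,8.8]],"rotation":[[0,0,0],[0,0,0],[0,0,0],[0,0,0],[0,0,0]]}'; python3 -m jog '{"linear":[[0,0,0],[0,0,0],[0,0,0],[0,0,0],[0,0,0]],"rotation":[[0,0,0],[0,0,0],[0,0,0],[0,0,0],[0,0,0]]}'; python3 go.py 0.517 -0.389 0.092 83.2 -17.2;  python3 - <<'E'
from h import *
g=grab('scene');cv2.imwrite('pics/s5.png',cv2.resize(g['frame'][160:320,80:240],None,fx=3.7,fy=3.7,interpolation=cv2.INTER_CUBIC))
E
```

```text
time: 7.58
tcp_pos: [0.5165, -0.3886, 0.0959]
tcp_rot: [2.171, 1.93, 0.294]
force: [-0.3, 0.4, -0.7]
grip_width: 0.0113
time: 8.2
tcp_pos: [0.5167, -0.3889, 0.0964]
tcp_rot: [2.171, 1.93, 0.294]
force: [-0.4, -0.0, -0.9]
grip_width: 0.0115
lin [-0.01 -0.1   0.43] rot [-0.    -0.002  0.001]
```

View pics/s5.png

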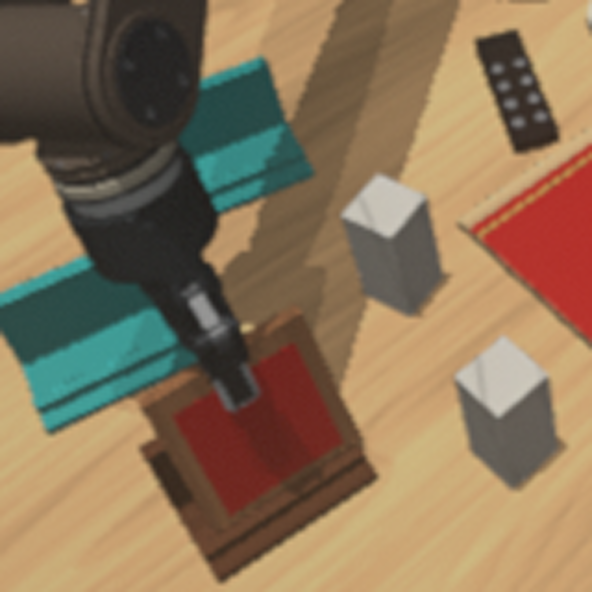

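```bash
python3 -m jog '{"linear":[[0,-0.03,0.1],[0,-0.07,0.2],[0,-0.1,0.3],[0,-0.12,0.4],[0,-0.12,0.4]],"rotation":[[0,0,0],[0,0,0],[0,0,0],[0,0,0],[0,0,0]]}'; python3 -m jog '{"linear":[[0,0,0],[0,0,0],[0,0,0],[0,0,0],[0,0,0]],"rotation":[[0,0,0],[0,0,0],[0,0,0],[0,0,0],[0,0,0]]}'
```

```text
time: 8.88
tcp_pos: [0.5166, -0.3887, 0.0919]
tcp_rot: [2.171, 1.93, 0.294]
force: [-0.4, -0.1, -0.9]
grip_width: 0.0117
time: 9.5
tcp_pos: [0.5166, -0.3887, 0.0919]
tcp_rot: [2.171, 1.93, 0.294]
force: [0.7, 0.8, -1.1]
grip_width: 0.0116
```

```bash
python3 -m jog '{"linear":[[0,-0.03,0.1],[0,-0.06,0.2],[0,-0.06,0.2],[0,-0.06,0.2],[0,-0.06,0.2]],"rotation":[[0,0,0],[0,0,0],[0,0,0],[0,0,0],[0,0,0]]}'
```

```text
time: 10.12
tcp_pos: [0.5168, -0.3888, 0.0904]
tcp_rot: [2.17, 1.93, 0.294]
force: [-2.8, 2.2, 5.1]
grip_width: 0.0112
```

Contact: Fz has risen to 5 N. I'll open slightly and then retreat along the panel.

```bash
python3 -m jog '{"linear":[[0,0,0],[0,0,0],[0,0,0],[0,0,0],[0,0,0]],"rotation":[[0,0,0],[0,0,0],[0,0,0],[0,0,0],[0,0,0]]}' 0.3 30; python3 -m jog '{"linear":[[0,0,-0.5],[0,0,-1.5],[0,0,-3],[0,0,-5],[0,0,-8]],"rotation":[[0,0,0],[0,0,0],[0,0,0],[0,0,0],[0,0,0]]}';python3 - <<'E'
from h import *
g=grab('scene');cv2.imwrite('pics/s6.png',cv2.resize(g['frame'][160:320,80:240],None,fx=3.7,fy=3.7,interpolation=cv2.INTER_CUBIC))
E
```

```text
time: 10.75
tcp_pos: [0.5168, -0.3888, 0.0903]
tcp_rot: [2.17, 1.93, 0.294]
force: [-0.2, 0.4, 0.3]
grip_width: 0.0256
time: 11.38
tcp_pos: [0.4927, -0.3859, 0.168]
tcp_rot: [2.171, 1.93, 0.294]
force: [0.3, -0.1, 0.3]
grip_width: 0.0257
```

View pics/s6.png

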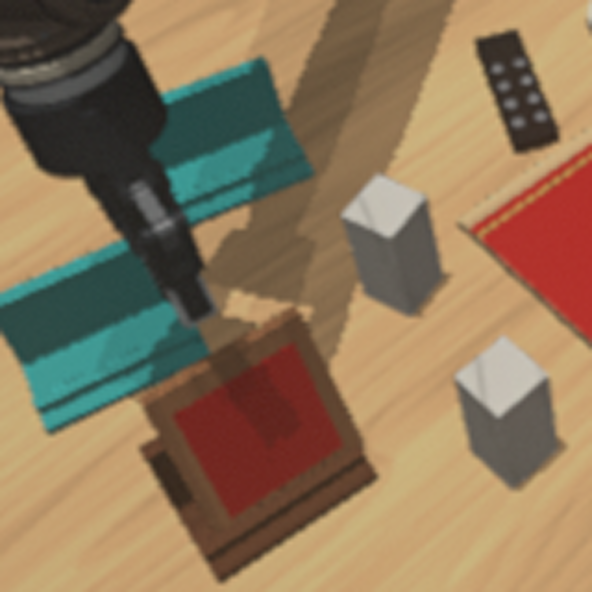

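The panel leans on the rest with its foot inside the lip. Now the right-hand weights.

```bash
python3 go.py 0.57 -0.34 0.32 92
```

```text
lin [  5.61  11.09 -11.88] rot [ 0.305  0.027 -0.15 ]
```

```bash
python3 -m jog '{"linear":[[0,0,-5],[1,3,-10],[3,6,-11.9],[5.6,11.1,-11.9],[5.6,11.1,-11.9]],"rotation":[[0,0,0],[0.1,0,-0.05],[0.2,0,-0.1],[0.305,0.027,-0.15],[0.305,0.027,-0.15]]}' 1; python3 -m jog '{"linear":[[0,0,0],[0,0,0],[0,0,0],[0,0,0],[0,0,0]],"rotation":[[0,0,0],[0,0,0],[0,0,0],[0,0,0],[0,0,0]]}'
python3 - <<'E'
from h import *
grab('wrist','w7.png')
E
```

```text
time: 12.05
tcp_pos: [0.5739, -0.3387, 0.3209]
tcp_rot: [2.176, 2.264, 0.001]
force: [-0.3, 0.1, -1.2]
grip_width: 0.0854
time: 12.68
tcp_pos: [0.5735, -0.3389, 0.321]
tcp_rot: [2.177, 2.263, 0.001]
force: [-0.6, -0.3, -0.2]
grip_width: 0.0854
```

View pics/w7.png

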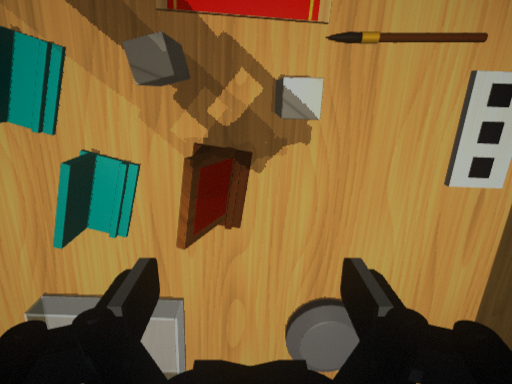

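Run:
```python
from h import *
g=grab('wrist')
f=g['frame'][0:130,110:345];f=cv2.convertScaleAbs(f,alpha=1.5)
cv2.imwrite('pics/w7z.png',cv2.resize(f,None,fx=3.4,fy=3.4,interpolation=cv2.INTER_CUBIC))
```

```text
(no output)
```

View pics/w7z.png

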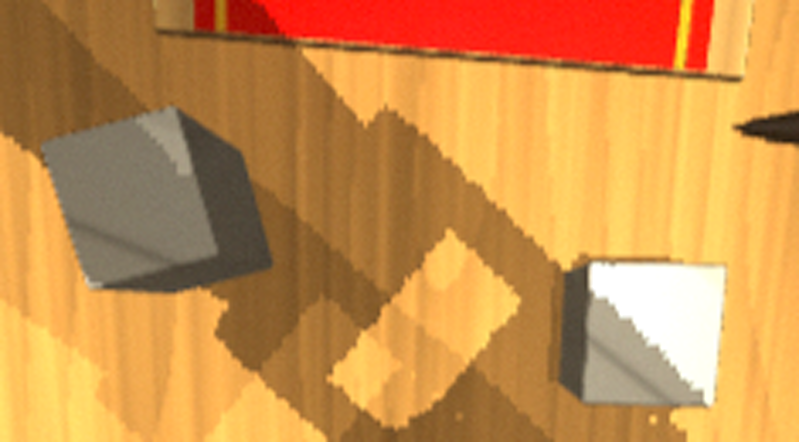

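```bash
cat > quad.py <<'E'
from h import *
def quad(g,pts,o,k,z):
    C=np.array([px2(g,o[0]+u/k,o[1]+v/k,z)[:2] for u,v in pts])
    e=np.roll(C,-1,0)-C
    print('c',C.mean(0).round(4),'len',np.linalg.norm(e,axis=1).round(4),'ang',(np.degrees(np.arctan2(e[:,1],e[:,0]))%90).round(1))
    return C
E
python3 - <<'E'
from quad import *
g=grab('wrist');o=(110,0);k=3.4
quad(g,[(42,147),(177,106),(218,253),(95,290)],o,k,.1)
quad(g,[(589,263),(725,265),(714,405),(584,405)],o,k,.1)
for z in(.01,):
  C=[px2(g,o[0]+u/k,o[1]+v/k,z)[:2] for u,v in[(157,30),(742,75)]];print(C)
E
python3 - <<'E'
from meas import *
for o in tops(grab('top')): print(o[0],o[2],o[3])
E
```

```text
c [ 0.4643 -0.2293] len [0.0437 0.0425 0.0414 0.0428] ang [17.2 14.8 17.6 18. ]
c [ 0.629  -0.2631] len [0.043  0.0431 0.0427 0.0437] ang [1.4 1.6 2.2 2. ]
[array([ 0.45036441, -0.16378642]), array([ 0.66826984, -0.17010392])]
(214.25001525878906, 252.25001525878906) [0.37867319 0.08021558] 46.81134327623903
(162.8000030517578, 197.10000610351562) [0.50770267 0.20997293] 28.92927259277232
(356.0, 154.5) [ 0.62829609 -0.26181331] 1.8605398190340452
(177.0, 139.5) [0.65191548 0.18293035] 1.909997263856809
(237.0, 106.5) [0.74159482 0.03751861] 2.034018161816661
```

```bash
python3 go.py 0.629 -0.263 0.17 91.8;python3 go.py 0.629 -0.263 0.05 91.8
```

```text
lin [ 7.36  5.78 15.09] rot [0.002 0.001 0.008]
lin [ 7.36  5.76 27.09] rot [0.002 0.001 0.008]
```

```bash
python3 -m jog '{"linear":[[3,2.5,5],[7.4,5.8,10],[7.4,5.8,15],[7.4,5.8,15],[7.4,5.8,15]],"rotation":[[0,0,0],[0,0,0],[0,0,0],[0,0,0],[0,0,0]]}'; python3 go.py 0.629 -0.263 0.05 91.8
```

```text
time: 13.5
tcp_pos: [0.6299, -0.2636, 0.1732]
tcp_rot: [2.175, 2.261, 0.002]
force: [0.9, -1.0, 0.7]
grip_width: 0.0855
lin [ 0.1  -0.14 12.32] rot [0.004 0.002 0.007]
```

```bash
python3 -m jog '{"linear":[[0.1,-0.1,3],[0.1,-0.1,6],[0.1,-0.1,9],[0.1,-0.1,11.5],[0.1,-0.1,12.3]],"rotation":[[0,0,0],[0,0,0],[0,0,0],[0,0,0],[0,0,0]]}';  python3 -m jog '{"linear":[[0,0,0],[0,0,0],[0,0,0],[0,0,0],[0,0,0]],"rotation":[[0,0,0],[0,0,0],[0,0,0],[0,0,0],[0,0,0]]}' 0 60; python3 go.py 0.6174 -0.196 0.058 88.3
```

```text
time: 14.12
tcp_pos: [0.6302, -0.2646, 0.0522]
tcp_rot: [2.174, 2.258, 0.003]
force: [-0.1, -0.0, 0.9]
grip_width: 0.0855
time: 14.75
tcp_pos: [0.6312, -0.2657, 0.0548]
tcp_rot: [2.172, 2.255, 0.003]
force: [-1.9, -0.2, 6.5]
grip_width: 0.0437
lin [ 7.01 -1.11 -0.37] rot [0.009 0.006 0.068]
```

```bash
python3 -m jog '{"linear":[[0,0,-1],[1.5,-0.2,-1],[3.5,-0.5,-1],[5.5,-0.9,-1],[7,-1.1,-1]],"rotation":[[0,0,0],[0,0,0.03],[0,0,0.05],[0,0,0.068],[0.006,0.003,0.068]]}';  python3 -m jog '{"linear":[[0,0,0],[0,0,0],[0,0,0],[0,0,0],[0,0,0]],"rotation":[[0,0,0],[0,0,0],[0,0,0],[0,0,0],[0,0,0]]}'; python3 go.py 0.6174 -0.196 0.0545 88.3
python3 - <<'E'
from h import *
grab('wrist','w8.png')
g=grab('scene');cv2.imwrite('pics/s8.png',cv2.resize(g['frame'][150:310,130:330],None,fx=3.7,fy=3.7,interpolation=cv2.INTER_CUBIC))
E
```

```text
time: 15.38
tcp_pos: [0.6167, -0.1947, 0.0637]
tcp_rot: [2.252, 2.187, -0.001]
force: [0.1, 0.2, -3.4]
grip_width: 0.0436
time: 16.0
tcp_pos: [0.6167, -0.195, 0.0637]
tcp_rot: [2.253, 2.186, -0.001]
force: [-0.4, 0.0, -2.9]
grip_width: 0.0435
lin [-0.1   0.07  0.92] rot [ 0.001  0.002 -0.   ]
```

View pics/s8.png

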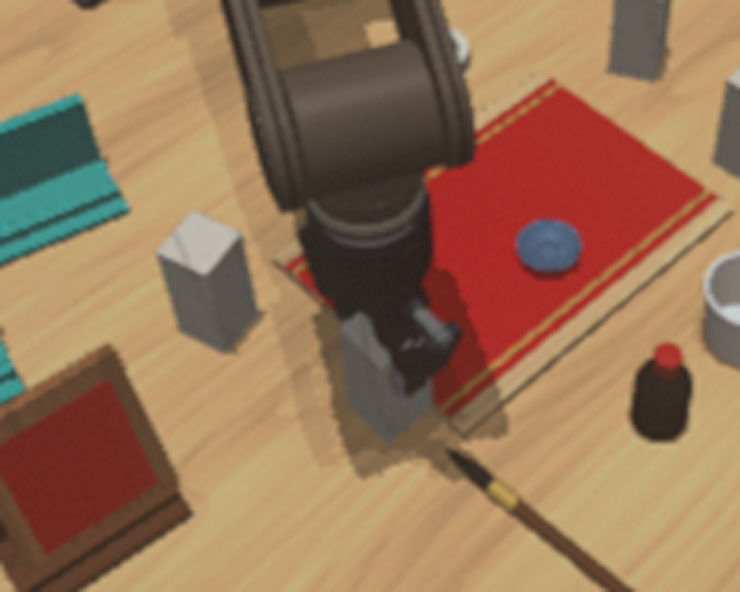

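View pics/w8.png

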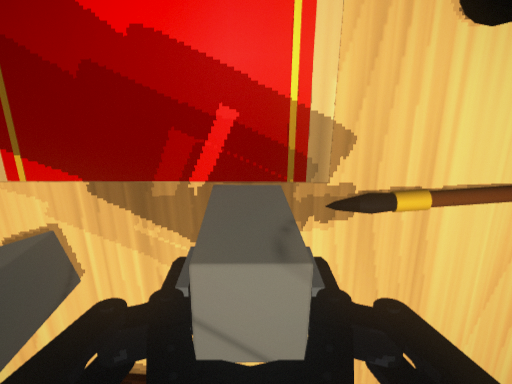

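```bash
python3 -m jog '{"linear":[[0,0,0.3],[0,0,0.6],[0,0,0.8],[0,0,0.9],[0,0,0.9]],"rotation":[[0,0,0],[0,0,0],[0,0,0],[0,0,0],[0,0,0]]}';  python3 -m jog '{"linear":[[0,0,0],[0,0,0],[0,0,0],[0,0,0],[0,0,0]],"rotation":[[0,0,0],[0,0,0],[0,0,0],[0,0,0],[0,0,0]]}' 1; python3 -m jog '{"linear":[[0,0,-2],[0,0,-5],[0,0,-8],[-2,0,-9],[-5,0,-9]],"rotation":[[0,0,0],[0,0,0],[0,0,0],[0,0,0],[0,0,0]]}'
python3 - <<'E'
from h import *
grab('wrist','w9.png')
E
```

```text
time: 16.73
tcp_pos: [0.6168, -0.1949, 0.055]
tcp_rot: [2.252, 2.187, -0.001]
force: [-1.7, 0.2, -0.8]
grip_width: 0.0436
time: 17.35
tcp_pos: [0.6168, -0.195, 0.0551]
tcp_rot: [2.252, 2.186, -0.001]
force: [0.5, 0.3, -0.3]
grip_width: 0.0854
time: 17.98
tcp_pos: [0.6159, -0.2461, 0.1473]
tcp_rot: [2.248, 2.186, -0.0]
force: [-0.1, -0.5, 0.4]
grip_width: 0.0854
```

View pics/w9.png

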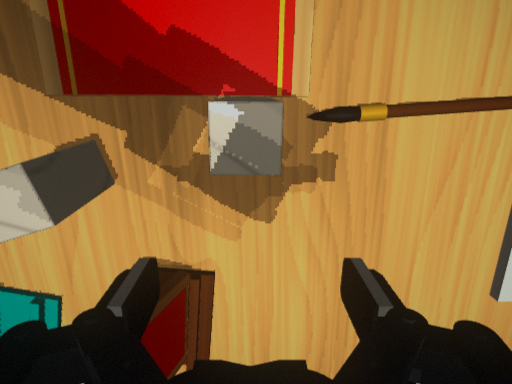

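```bash
python3 -m jog '{"linear":[[0,0,1],[0,0,3],[0,0,5],[0,0,6.7],[0,0,6.7]],"rotation":[[0,0,0],[0,0,0],[0,0,0],[0,0,0],[0,0,0]]}' 0 40;  python3 -m jog '{"linear":[[0.6,0,0],[1.2,0,0],[1.8,0,0],[2.4,0,0],[3,0,0]],"rotation":[[0,0,0],[0,0,0],[0,0,0],[0,0,0],[0,0,0]]}'; python3 -m jog '{"linear":[[0.6,0,0],[1.2,0,0],[1.8,0,0],[2.4,0,0],[3,0,0]],"rotation":[[0,0,0],[0,0,0],[0,0,0],[0,0,0],[0,0,0]]}'
python3 - <<'E'
from h import *
g=grab('scene');cv2.imwrite('pics/s10.png',cv2.resize(g['frame'][150:310,130:330],None,fx=3.7,fy=3.7,interpolation=cv2.INTER_CUBIC))
E
```

```text
time: 18.65
tcp_pos: [0.6138, -0.2493, 0.0763]
tcp_rot: [2.254, 2.186, -0.006]
force: [-0.6, 0.6, -0.0]
grip_width: -0.0002
time: 19.27
tcp_pos: [0.6152, -0.2194, 0.0769]
tcp_rot: [2.253, 2.185, -0.006]
force: [-0.1, -0.9, 1.6]
grip_width: 0.0003
time: 19.9
tcp_pos: [0.6158, -0.1885, 0.0762]
tcp_rot: [2.254, 2.186, -0.006]
force: [-1.2, -0.1, 0.4]
grip_width: 0.0001
```

View pics/s10.png

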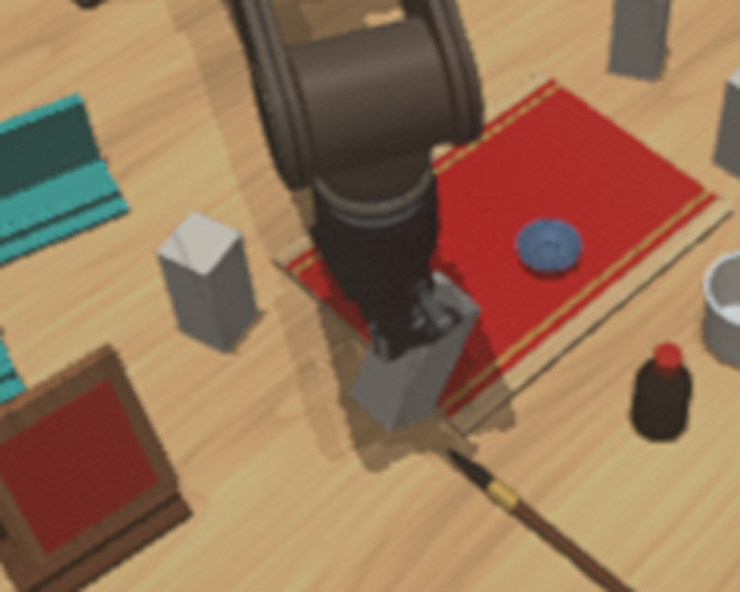

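It is tipping well. I'll keep pushing.

```bash
python3 -m jog '{"linear":[[0.6,0,0],[1.2,0,0],[1.8,0,0],[2.4,0,0],[3,0,0]],"rotation":[[0,0,0],[0,0,0],[0,0,0],[0,0,0],[0,0,0]]}'; python3 -m jog '{"linear":[[0,0,-3],[-1,0,-8],[-5,2,-12],[-10,4,-16],[-14,6,-20]],"rotation":[[0,0,0],[0,0,0],[0,0,0],[0,0,0],[0,0,0]]}' 1
python3 - <<'E'
from h import *
grab('wrist','w11.png')
g=grab('scene');cv2.imwrite('pics/s11.png',cv2.resize(g['frame'][150:310,130:330],None,fx=3.7,fy=3.7,interpolation=cv2.INTER_CUBIC))
E
```

```text
time: 20.58
tcp_pos: [0.6167, -0.1574, 0.076]
tcp_rot: [2.253, 2.187, -0.006]
force: [-0.9, -0.8, 0.3]
grip_width: -0.0001
time: 21.2
tcp_pos: [0.6722, -0.298, 0.2762]
tcp_rot: [2.254, 2.187, -0.006]
force: [0.7, 0.3, 0.3]
grip_width: 0.0854
```

View pics/s11.png

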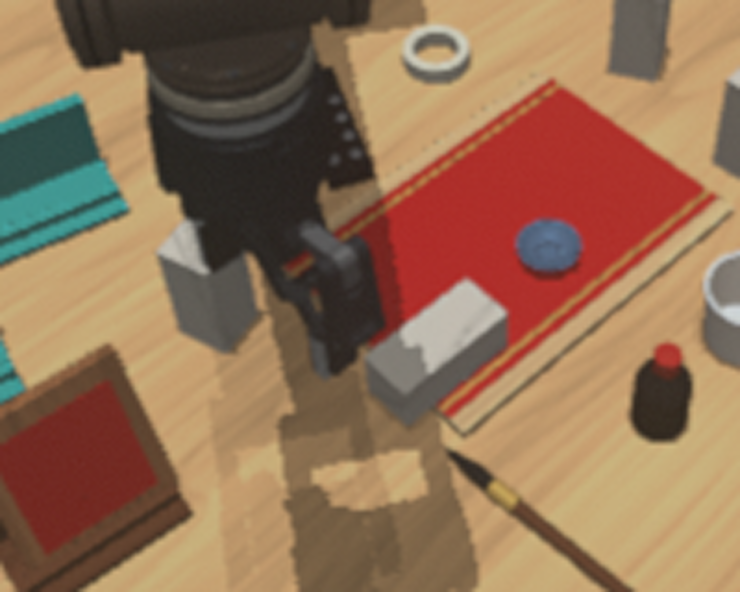

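View pics/w11.png

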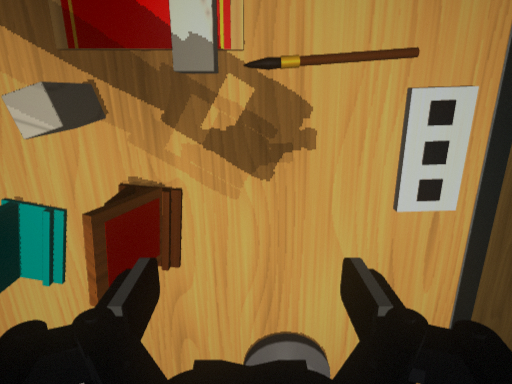

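```bash
python3 - <<'E'
from quad import *
g=grab('wrist');quad(g,[(4,95),(45,81),(61,127),(26,138)],(0,0),1,.1)
E
python3 go.py 0.4643 -0.2293 0.17 106.5
```

```text
c [ 0.4673 -0.234 ] len [0.0439 0.0437 0.0387 0.0429] ang [14.9  7.1 14.3 13.9]
lin [  6.44 -21.18  10.74] rot [ 0.003  0.008 -0.321]
```

```bash
python3 -m jog '{"linear":[[1.2,-5,0],[2.5,-10,0],[4,-15,3],[6.4,-21.2,7],[6.4,-21.2,10]],"rotation":[[0,0,-0.08],[0,0,-0.16],[0,0,-0.24],[0,0.008,-0.32],[0,0.008,-0.32]]}'; python3 go.py 0.4643 -0.2293 0.051 106.5
```

```text
time: 21.98
tcp_pos: [0.4606, -0.2263, 0.1746]
tcp_rot: [-1.879, -2.517, -0.004]
force: [0.2, -0.1, -0.6]
grip_width: 0.0854
lin [-0.42  0.25 12.36] rot [ 0.002 -0.003  0.   ]
```

```bash
python3 -m jog '{"linear":[[-0.4,0.3,3],[-0.4,0.3,6],[-0.4,0.3,9],[-0.4,0.3,11.5],[-0.4,0.3,12.3]],"rotation":[[0,0,0],[0,0,0],[0,0,0],[0,0,0],[0,0,0]]}';  python3 -m jog '{"linear":[[0,0,0],[0,0,0],[0,0,0],[0,0,0],[0,0,0]],"rotation":[[0,0,0],[0,0,0],[0,0,0],[0,0,0],[0,0,0]]}' 0 60; python3 go.py 0.5024 -0.194 0.064 88.3
```

```text
time: 22.6
tcp_pos: [0.4624, -0.2264, 0.0487]
tcp_rot: [-1.874, -2.513, -0.005]
force: [0.1, 0.6, -1.5]
grip_width: 0.0854
time: 23.22
tcp_pos: [0.463, -0.2268, 0.0497]
tcp_rot: [-1.875, -2.514, -0.005]
force: [-1.7, 1.5, 4.5]
grip_width: 0.0434
lin [ 2.03  4.71 -1.42] rot [-0.002 -0.006  0.319]
```

```bash
python3 -m jog '{"linear":[[0,0,-1],[0.5,1.2,-1],[1,2.4,-1],[1.5,3.6,-1],[2,4.7,-1]],"rotation":[[0,0,0],[0,0,0.08],[0,0,0.16],[0,0,0.24],[0,-0.006,0.32]]}';  python3 -m jog '{"linear":[[0,0,0],[0,0,0],[0,0,0],[0,0,0],[0,0,0]],"rotation":[[0,0,0],[0,0,0],[0,0,0],[0,0,0],[0,0,0]]}'; python3 go.py 0.5024 -0.194 0.05 88.3
python3 - <<'E'
from h import *
grab('wrist','w12.png')
E
```

```text
time: 23.85
tcp_pos: [0.5021, -0.1938, 0.0593]
tcp_rot: [-2.257, -2.182, 0.003]
force: [1.1, -0.1, -3.0]
grip_width: 0.044
time: 24.48
tcp_pos: [0.502, -0.1939, 0.0593]
tcp_rot: [-2.257, -2.182, 0.003]
force: [-1.0, 1.6, -2.9]
grip_width: 0.0435
lin [-0.01  0.04  0.93] rot [-0.003 -0.001 -0.004]
```

View pics/w12.png

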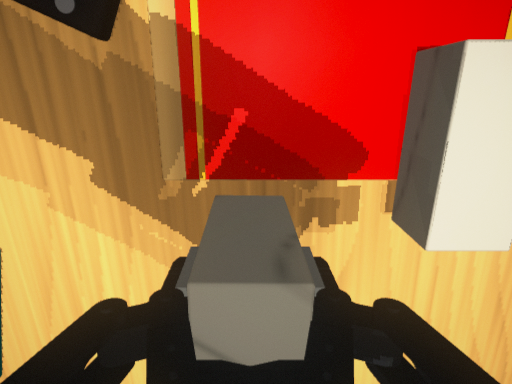

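```bash
python3 -m jog '{"linear":[[0.7,0,0],[0.7,0,0.5],[0.7,0,0.7],[0.7,0,0.9],[0.7,0,0.9]],"rotation":[[0,0,0],[0,0,0],[0,0,0],[0,0,0],[0,0,0]]}';  python3 -m jog '{"linear":[[0,0,0],[0,0,0],[0,0,0],[0,0,0],[0,0,0]],"rotation":[[0,0,0],[0,0,0],[0,0,0],[0,0,0],[0,0,0]]}' 1; python3 -m jog '{"linear":[[0,0,-2],[0,0,-5],[0,0,-8],[-2,0,-9],[-5.5,0,-9]],"rotation":[[0,0,0],[0,0,0],[0,0,0],[0,0,0],[0,0,0]]}';  python3 - <<'E'
from h import *
grab('wrist','w13.png')
E
```

```text
time: 25.15
tcp_pos: [0.5022, -0.1869, 0.0502]
tcp_rot: [-2.257, -2.182, 0.003]
force: [-1.1, -0.4, -3.8]
grip_width: 0.0434
time: 25.78
tcp_pos: [0.5023, -0.187, 0.0502]
tcp_rot: [-2.257, -2.182, 0.003]
force: [1.0, -0.7, -0.1]
grip_width: 0.0854
time: 26.4
tcp_pos: [0.5011, -0.243, 0.141]
tcp_rot: [-2.256, -2.185, 0.003]
force: [0.7, -0.2, -0.9]
grip_width: 0.0855
```

View pics/w13.png

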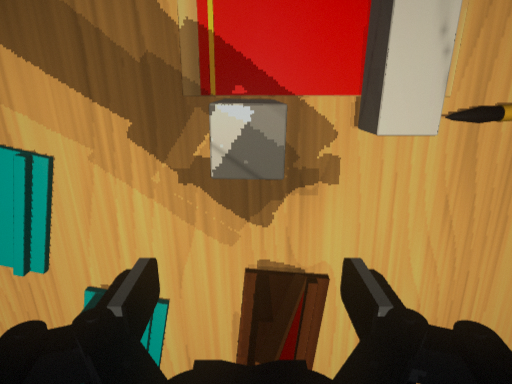

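```bash
python3 -m jog '{"linear":[[0,0,1],[0,0,3],[0,0,5],[0,0,6.4],[0,0,6.4]],"rotation":[[0,0,0],[0,0,0],[0,0,0],[0,0,0],[0,0,0]]}' 0 40;  python3 -m jog '{"linear":[[0.6,0,0],[1.2,0,0],[1.8,0,0],[2.4,0,0],[3,0,0]],"rotation":[[0,0,0],[0,0,0],[0,0,0],[0,0,0],[0,0,0]]}'; python3 -m jog '{"linear":[[0.6,0,0],[1.2,0,0],[1.8,0,0],[2.4,0,0],[3,0,0]],"rotation":[[0,0,0],[0,0,0],[0,0,0],[0,0,0],[0,0,0]]}'; python3 -m jog '{"linear":[[0.6,0,0],[1.2,0,0],[1.8,0,0],[2.4,0,0],[3,0,0]],"rotation":[[0,0,0],[0,0,0],[0,0,0],[0,0,0],[0,0,0]]}';python3 -m jog '{"linear":[[0,0,-3],[0,0,-8],[-2,0,-12],[-5,0,-16],[-8,0,-20]],"rotation":[[0,0,0],[0,0,0],[0,0,0],[0,0,0],[0,0,0]]}' 1
python3 - <<'E'
from h import *
grab('wrist','w14.png')
E
```

```text
time: 27.08
tcp_pos: [0.4994, -0.2466, 0.0745]
tcp_rot: [-2.258, -2.18, 0.007]
force: [-0.5, -0.2, 0.3]
grip_width: 0.0004
time: 27.7
tcp_pos: [0.5009, -0.2167, 0.0751]
tcp_rot: [-2.259, -2.182, 0.007]
force: [0.2, -0.9, 0.8]
grip_width: -0.0
time: 28.32
tcp_pos: [0.5016, -0.1859, 0.0746]
tcp_rot: [-2.258, -2.181, 0.007]
force: [0.6, 0.4, 0.6]
grip_width: 0.0001
time: 28.95
tcp_pos: [0.5026, -0.1555, 0.0746]
tcp_rot: [-2.258, -2.181, 0.007]
force: [-0.6, -0.2, 0.9]
grip_width: -0.0002
time: 29.58
tcp_pos: [0.5007, -0.2355, 0.2762]
tcp_rot: [-2.258, -2.182, 0.007]
force: [0.4, 0.3, -0.4]
grip_width: 0.0854
```

View pics/w14.png

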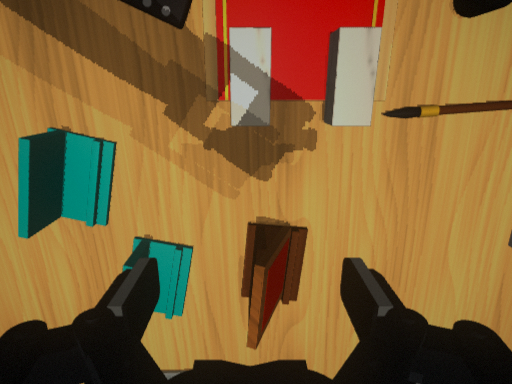

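Both right-hand weights lie flat on the board, at (250,75) and (352,75) in the picture. Now the left end.

```bash
python3 go.py 0.57 0.05 0.33 90
```

```text
lin [29.21  5.69 -4.98] rot [ 0.004  0.011 -0.036]
```

```bash
python3 -m jog '{"linear":[[5.5,1,-5],[11,2,-5],[17,3.4,-5],[23,4.5,-5],[29,5.7,-5]],"rotation":[[0,0,0],[0,0,0],[0,0,-0.03],[0,0.01,-0.036],[0.004,0.011,-0.036]]}';python3 -m jog '{"linear":[[0,0,0],[0,0,0],[0,0,0],[0,0,0],[0,0,0]],"rotation":[[0,0,0],[0,0,0],[0,0,0],[0,0,0],[0,0,0]]}'
python3 - <<'E'
from h import *
g=grab('wrist','w15.png')
f=g['frame'][90:260,150:400];cv2.imwrite('pics/w15z.png',cv2.resize(f,None,fx=3.2,fy=3.2,interpolation=cv2.INTER_CUBIC))
E
```

```text
time: 30.25
tcp_pos: [0.5699, 0.0495, 0.3303]
tcp_rot: [2.222, 2.22, 0.001]
force: [0.3, -0.2, 0.8]
grip_width: 0.0854
time: 30.88
tcp_pos: [0.5699, 0.0485, 0.3304]
tcp_rot: [2.224, 2.218, 0.001]
force: [1.2, 0.5, -0.1]
grip_width: 0.0853
```

View pics/w15.png

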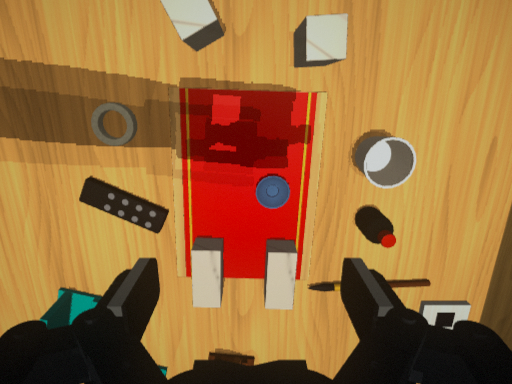

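View pics/w15z.png

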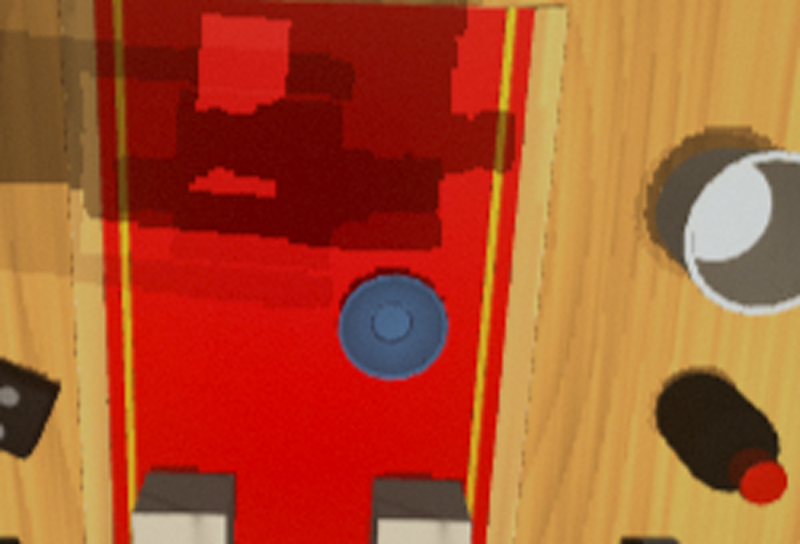

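Run:
```python
from h import *
g=grab('wrist')
f=g['frame'][0:110,150:360];f=cv2.convertScaleAbs(f,alpha=1.3);cv2.imwrite('pics/w16z.png',cv2.resize(f,None,fx=3.8,fy=3.8,interpolation=cv2.INTER_CUBIC))
```

```text
(no output)
```

View pics/w16z.png

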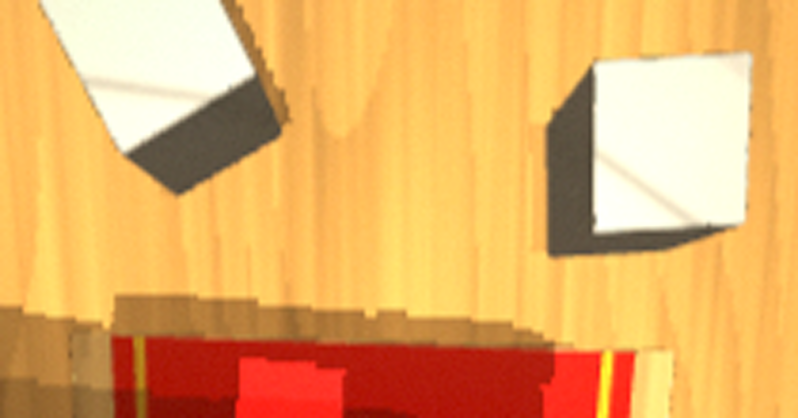

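```bash
python3 - <<'E'
from quad import *
g=grab('wrist');o=(150,0);k=3.8
quad(g,[(595,62),(750,55),(744,224),(594,234)],o,k,.1)
P=lambda u,v,z:px2(g,o[0]+u/k,o[1]+v/k,z)[:2]
a,b=P(126,153,.1),P(255,77,.1);e=b-a;print(a,b,np.linalg.norm(e),np.degrees(np.arctan2(e[1],e[0])))
n=np.array([-e[1],e[0]]);print('W1 c',(a+b)/2+n/2)
print('board',P(78,328,.01),P(673,350,.01))
E
python3 - <<'E'
from meas import *
for o in tops(grab('top')): print(o[0],o[2],o[3])
E
```

```text
c [0.6524 0.1837] len [0.0424 0.0427 0.0427 0.0436] ang [2.2 3.1 3.4 2.7]
[0.50007796 0.18203888] [0.53682767 0.20089858] 0.04130652610002372 27.16658832947082
W1 c [0.50902297 0.20984358]
board [0.46191092 0.13710062] [0.6780421  0.12909415]
(304.3352355957031, 205.1334228515625) [ 0.4981617  -0.13457489] 87.75660481921417
(306.0442810058594, 161.3363037109375) [ 0.60706185 -0.13755179] 87.22741094453146
```

```bash
python3 go.py 0.652 0.1835 0.175 92.5
```

```text
lin [13.44  8.18 15.54] rot [ 0.001  0.    -0.045]
```

```bash
python3 -m jog '{"linear":[[3,2,3],[6,4,6],[10,6,9],[13.4,8.2,12],[13.4,8.2,15.5]],"rotation":[[0,0,0],[0,0,-0.02],[0,0,-0.045],[0,0,-0.045],[0,0,-0.045]]}'; python3 go.py 0.652 0.1835 0.051 92.5
```

```text
time: 31.7
tcp_pos: [0.6534, 0.1855, 0.1746]
tcp_rot: [2.168, 2.272, 0.003]
force: [-0.3, -0.4, 0.1]
grip_width: 0.0851
lin [-0.2  -0.18 12.36] rot [ 0.003 -0.     0.003]
```

```bash
python3 -m jog '{"linear":[[-0.2,-0.2,3],[-0.2,-0.2,6],[-0.2,-0.2,9],[-0.2,-0.2,11.5],[-0.2,-0.2,12.3]],"rotation":[[0,0,0],[0,0,0],[0,0,0],[0,0,0],[0,0,0]]}';  python3 -m jog '{"linear":[[0,0,0],[0,0,0],[0,0,0],[0,0,0],[0,0,0]],"rotation":[[0,0,0],[0,0,0],[0,0,0],[0,0,0],[0,0,0]]}' 0 60; python3 go.py 0.6254 0.159 0.065 88.2
```

```text
time: 32.33
tcp_pos: [0.6504, 0.1833, 0.0492]
tcp_rot: [-2.168, -2.272, 0.001]
force: [-0.0, -0.2, -0.0]
grip_width: 0.0855
time: 32.95
tcp_pos: [0.6517, 0.1835, 0.0509]
tcp_rot: [2.168, 2.272, 0.003]
force: [1.5, 0.9, 4.8]
grip_width: 0.0433
lin [-2.32 -2.74 -1.42] rot [ 0.002 -0.001  0.078]
```

```bash
python3 -m jog '{"linear":[[0,0,-1],[-0.8,-1,-1],[-1.6,-2,-1],[-2.3,-2.7,-1],[-2.3,-2.7,-1]],"rotation":[[0,0,0],[0,0,0.04],[0,0,0.078],[0,0,0.078],[0,0,0.078]]}';  python3 -m jog '{"linear":[[0,0,0],[0,0,0],[0,0,0],[0,0,0],[0,0,0]],"rotation":[[0,0,0],[0,0,0],[0,0,0],[0,0,0],[0,0,0]]}'
python3 - <<'E'
from h import *
print(state()['force'])
grab('wrist','w17.png')
g=grab('scene');cv2.imwrite('pics/s17.png',cv2.resize(g['frame'][110:270,250:400],None,fx=3.7,fy=3.7,interpolation=cv2.INTER_CUBIC))
E
```

```text
time: 33.58
tcp_pos: [0.6247, 0.1584, 0.0602]
tcp_rot: [-2.257, -2.185, -0.001]
force: [-0.4, 0.3, -4.9]
grip_width: 0.0432
time: 34.2
tcp_pos: [0.6247, 0.1585, 0.0602]
tcp_rot: [-2.257, -2.185, -0.001]
force: [-0.6, -0.6, -5.5]
grip_width: 0.0435
[-0.58071627 -0.61150974 -5.53637815]
```

View pics/s17.png

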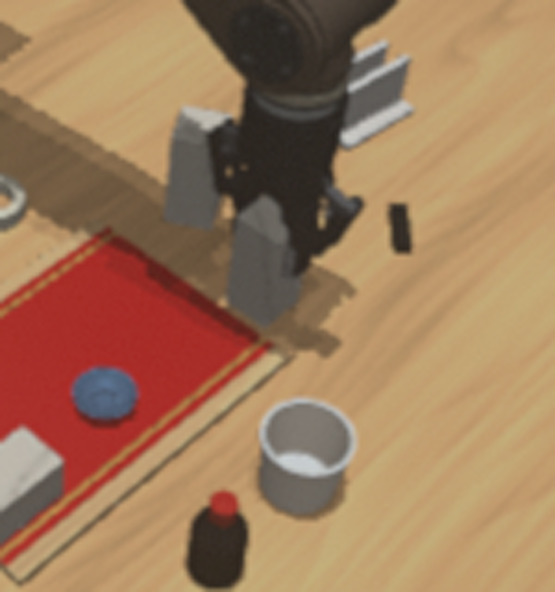

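```bash
python3 -m jog '{"linear":[[0,0,0.3],[0,0,0.6],[0,0,0.8],[0,0,0.95],[0,0,0.95]],"rotation":[[0,0,0],[0,0,0],[0,0,0],[0,0,0],[0,0,0]]}';  python3 -m jog '{"linear":[[0,0,0],[0,0,0],[0,0,0],[0,0,0],[0,0,0]],"rotation":[[0,0,0],[0,0,0],[0,0,0],[0,0,0],[0,0,0]]}' 1; python3 -m jog '{"linear":[[0,0,-2],[0,0,-5],[0,0,-8],[2,0,-9],[5.3,0,-9]],"rotation":[[0,0,0],[0,0,0],[0,0,0],[0,0,0],[0,0,0]]}';  python3 - <<'E'
from h import *
g=grab('scene');cv2.imwrite('pics/s18.png',cv2.resize(g['frame'][110:270,250:400],None,fx=3.7,fy=3.7,interpolation=cv2.INTER_CUBIC))
E
```

```text
time: 34.92
tcp_pos: [0.6247, 0.1585, 0.0509]
tcp_rot: [-2.257, -2.185, -0.0]
force: [-1.2, -0.4, -4.6]
grip_width: 0.0431
time: 35.55
tcp_pos: [0.6247, 0.1585, 0.0509]
tcp_rot: [-2.257, -2.185, -0.001]
force: [-0.3, 0.3, -0.5]
grip_width: 0.0855
time: 36.17
tcp_pos: [0.6274, 0.2124, 0.1431]
tcp_rot: [2.258, 2.182, 0.005]
force: [0.1, 1.6, 0.0]
grip_width: 0.0854
```

View pics/s18.png

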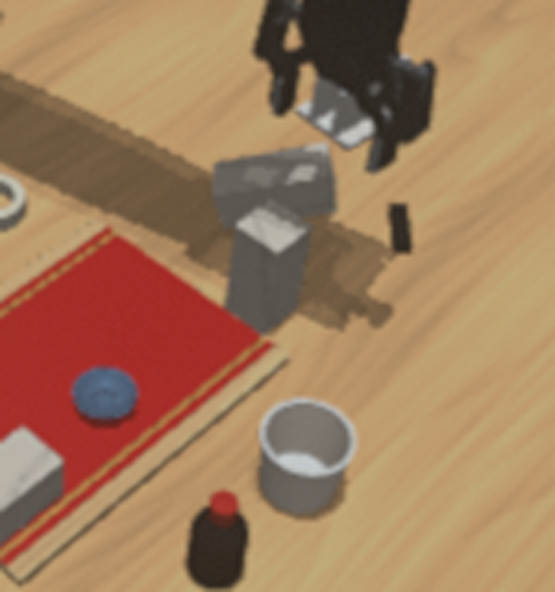

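W1 has toppled and now lies behind W2, either knocked or clipped. I'll raise the arm and look.

```bash
python3 -m jog '{"linear":[[0,0,-4],[-4,0,-8],[-8,0,-12],[-12,0,-15],[-16,0,-17]],"rotation":[[0,0,0],[0,0,0],[0,0,0],[0,0,0],[0,0,0]]}'; python3 -m jog '{"linear":[[0,0,0],[0,0,0],[0,0,0],[0,0,0],[0,0,0]],"rotation":[[0,0,0],[0,0,0],[0,0,0],[0,0,0],[0,0,0]]}';  python3 - <<'E'
from h import *
g=grab('wrist','w19.png')
g=grab('scene');cv2.imwrite('pics/s19.png',cv2.resize(g['frame'][80:240,250:400],None,fx=3.7,fy=3.7,interpolation=cv2.INTER_CUBIC))
E
```

```text
time: 36.85
tcp_pos: [0.6212, 0.0562, 0.3134]
tcp_rot: [-2.254, -2.188, -0.009]
force: [-0.0, 0.5, -0.7]
grip_width: 0.085
time: 37.48
tcp_pos: [0.621, 0.0569, 0.3128]
tcp_rot: [-2.252, -2.189, -0.008]
force: [-0.5, -0.3, -0.7]
grip_width: 0.0855
```

View pics/w19.png

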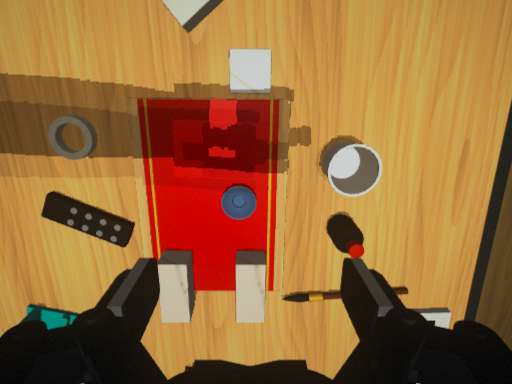

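View pics/s19.png

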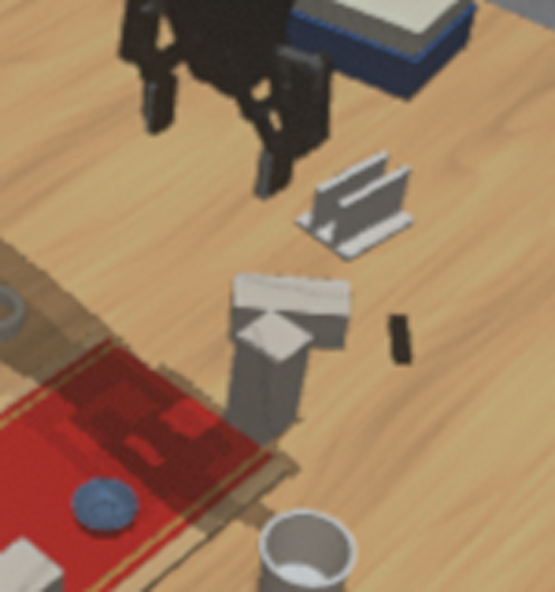

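```bash
python3 -m jog '{"linear":[[3,-0.5,0],[6,-1,0],[9,-2,0],[12,-3,0],[12,-3,0]],"rotation":[[0,0,0],[0,0,0],[0,0,0],[0,0,0],[0,0,0]]}'; python3 -m jog '{"linear":[[0,0,0],[0,0,0],[0,0,0],[0,0,0],[0,0,0]],"rotation":[[0,0,0],[0,0,0],[0,0,0],[0,0,0],[0,0,0]]}';  python3 - <<'E'
from h import *
g=grab('wrist','w20.png')
f=g['frame'][20:220,150:400];cv2.imwrite('pics/w20z.png',cv2.resize(f,None,fx=3,fy=3,interpolation=cv2.INTER_CUBIC))
E
```

```text
time: 38.2
tcp_pos: [0.5941, 0.1791, 0.3138]
tcp_rot: [-2.25, -2.192, -0.009]
force: [0.6, -0.8, -0.3]
grip_width: 0.0853
time: 38.83
tcp_pos: [0.5942, 0.1788, 0.3137]
tcp_rot: [-2.25, -2.191, -0.009]
force: [-0.8, 0.2, -0.2]
grip_width: 0.0858
```

View pics/w20z.png

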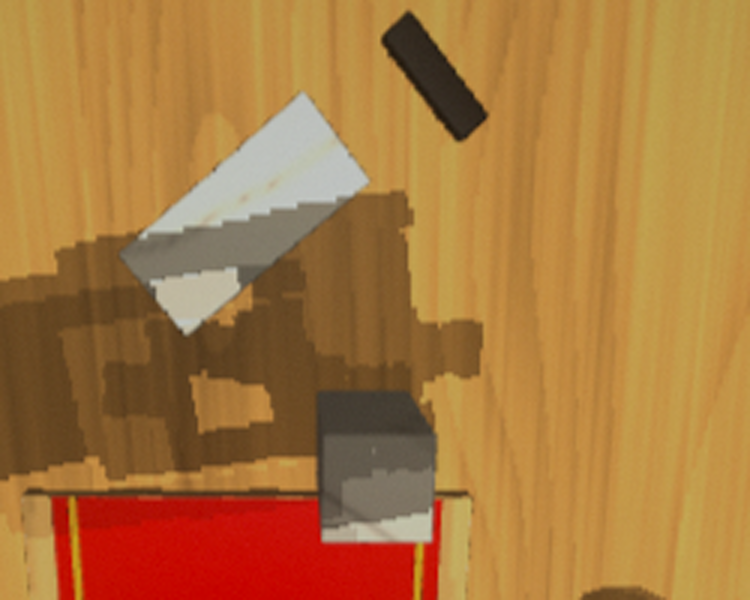

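```bash
python3 - <<'E'
from quad import *
g=grab('wrist');o=(150,20);k=3.
print(quad(g,[(120,255),(303,91),(368,182),(187,335)],o,k,.044))
quad(g,[(322,433),(435,433),(433,542),(321,543)],o,k,.1)
quad(g,[(408,10),(487,117),(462,142),(381,40)],o,k,.011)
P=lambda u,v,z:px2(g,o[0]+u/k,o[1]+v/k,z)[:2]
print('board',P(25,490,.01),P(470,493,.01),'w2 foot',P(317,392,.1))
E
python3 go.py 0.627 0.218 0.16 88.2
```

```text
c [0.5746 0.2605] len [0.0984 0.043  0.0976 0.0423] ang [37.8 36.5 37.4 37.6]
[[0.52286899 0.24729063]
 [0.6005793  0.30766279]
 [0.62617545 0.2730941 ]
 [0.54864984 0.2137549 ]]
c [0.6254 0.1591] len [0.0431 0.0439 0.0443 0.0443] ang [88.4 90.  88.9 88.4]
c [0.6573 0.315 ] len [0.0544 0.0143 0.0539 0.0158] ang [39.3 42.8 40.7 44.3]
board [0.46142278 0.13797194] [0.67772831 0.13041847] w2 foot [0.60259508 0.1975379 ]
lin [ 3.92  3.13 15.4 ] rot [ 0.004 -0.004  0.005]
```

```bash
python3 -m jog '{"linear":[[3.9,3.1,5],[3.9,3.1,9],[3.9,3.1,13],[3.9,3.1,15.4],[3.9,3.1,15.4]],"rotation":[[0,0,0],[0,0,0],[0,0,0],[0,0,0],[0,0,0]]}' 0 40; python3 go.py 0.627 0.218 0.077 88.2
```

```text
time: 39.55
tcp_pos: [0.625, 0.2175, 0.1569]
tcp_rot: [-2.248, -2.189, -0.001]
force: [0.4, -1.1, -0.2]
grip_width: -0.0001
lin [0.03 0.22 7.99] rot [-0.002 -0.003  0.005]
```

```bash
python3 -m jog '{"linear":[[0,0.1,3],[0,0.2,6],[0,0.2,8],[0,0.2,8],[-0.6,0.2,8]],"rotation":[[0,0,0],[0,0,0],[0,0,0],[0,0,0],[0,0,0]]}';python3 -m jog '{"linear":[[-0.6,0,0],[-1.2,0,0],[-1.8,0,0],[-2.4,0,0],[-3,0,0]],"rotation":[[0,0,0],[0,0,0],[0,0,0],[0,0,0],[0,0,0]]}'; python3 -m jog '{"linear":[[-0.6,0,0],[-1.2,0,0],[-1.8,0,0],[-2.4,0,0],[-3,0,0]],"rotation":[[0,0,0],[0,0,0],[0,0,0],[0,0,0],[0,0,0]]}'; python3 -m jog '{"linear":[[-0.6,0,0],[-1.2,0,0],[-1.8,0,0],[-2.4,0,0],[-2.6,0,0]],"rotation":[[0,0,0],[0,0,0],[0,0,0],[0,0,0],[0,0,0]]}';python3 - <<'E'
from h import *
g=grab('scene');cv2.imwrite('pics/s21.png',cv2.resize(g['frame'][100:260,230:390],None,fx=3.7,fy=3.7,interpolation=cv2.INTER_CUBIC))
E
```

```text
time: 40.17
tcp_pos: [0.6278, 0.2121, 0.0787]
tcp_rot: [-2.248, -2.191, -0.005]
force: [0.4, 0.1, 0.2]
grip_width: 0.0002
time: 40.8
tcp_pos: [0.6273, 0.1821, 0.0791]
tcp_rot: [-2.248, -2.191, -0.007]
force: [-0.4, 1.7, 2.3]
grip_width: 0.0002
time: 41.42
tcp_pos: [0.6263, 0.1514, 0.0786]
tcp_rot: [-2.248, -2.191, -0.006]
force: [0.4, -0.6, -0.4]
grip_width: 0.0001
time: 42.05
tcp_pos: [0.6257, 0.125, 0.0785]
tcp_rot: [-2.249, -2.191, -0.006]
force: [0.6, 0.2, -0.5]
grip_width: 0.0
```

View pics/s21.png

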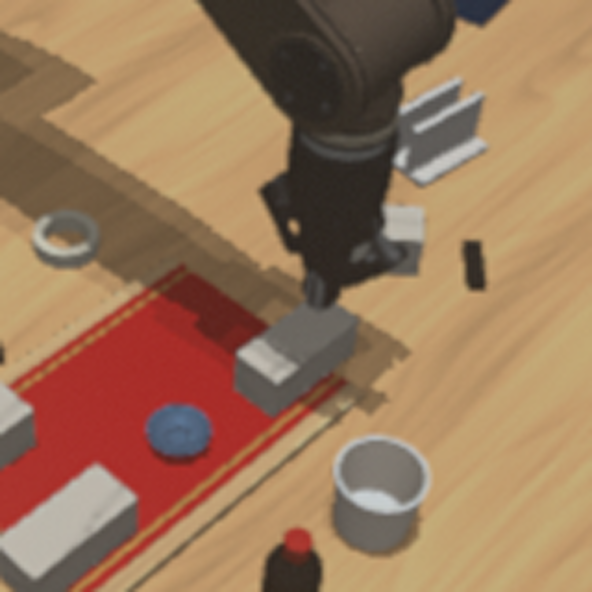

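```bash
python3 go.py 0.5746 0.2605 0.14 37.4
```

```text
lin [13.44 -5.46 -6.1 ] rot [-0.001 -0.004  0.892]
```

```bash
python3 -m jog '{"linear":[[0,0,-3],[3,-1,-6.1],[6,-3,-6.1],[10,-4.4,-6.1],[13.4,-5.5,-6.1]],"rotation":[[0,0,0],[0,0,0.18],[0,0,0.36],[0,0,0.54],[0,0,0.72]]}' 1; python3 go.py 0.5746 0.2605 0.14 37.4
```

```text
time: 42.72
tcp_pos: [0.5735, 0.2616, 0.1403]
tcp_rot: [-2.879, -1.25, -0.005]
force: [0.3, -0.1, 0.4]
grip_width: 0.0851
lin [0.   0.15 0.03] rot [-0.002 -0.004  0.166]
```

```bash
python3 -m jog '{"linear":[[0,0.15,0],[0,0.15,0],[0,0.15,0],[0,0.15,0],[0,0.15,0]],"rotation":[[0,0,0.166],[0,0,0.166],[0,0,0.166],[0,0,0.166],[0,0,0.166]]}';  python3 - <<'E'
from h import *
grab('wrist','w22.png')
E
python3 go.py 0.5746 0.2605 0.013 37.4
```

```text
time: 43.35
tcp_pos: [0.5747, 0.2601, 0.1403]
tcp_rot: [-2.972, -1.007, -0.004]
force: [-0.1, -0.5, 0.2]
grip_width: 0.0854
lin [-0.04  0.   12.73] rot [-0.003 -0.004  0.   ]
```

View pics/w22.png

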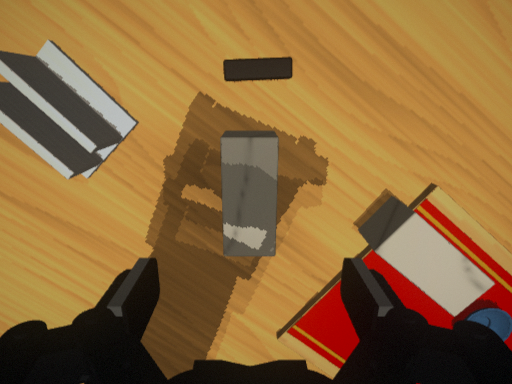

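```bash
python3 -m jog '{"linear":[[0,0,3],[0,0,6],[0,0,9],[0,0,11.5],[0,0,12.7]],"rotation":[[0,0,0],[0,0,0],[0,0,0],[0,0,0],[0,0,0]]}';python3 -m jog '{"linear":[[0,0,0],[0,0,0],[0,0,0],[0,0,0],[0,0,0]],"rotation":[[0,0,0],[0,0,0],[0,0,0],[0,0,0],[0,0,0]]}' 0 70; python3 go.py 0.523 0.21 0.033 88.2
```

```text
time: 44.02
tcp_pos: [0.5739, 0.2603, 0.0114]
tcp_rot: [-2.972, -1.006, 0.0]
force: [-0.3, 0.9, 0.2]
grip_width: 0.0856
time: 44.65
tcp_pos: [0.575, 0.2608, 0.0131]
tcp_rot: [-2.972, -1.007, -0.004]
force: [-0.4, 0.2, 6.1]
grip_width: 0.043
lin [-7.21  0.86 -2.02] rot [-0.001 -0.005 -0.886]
```

```bash
python3 -m jog '{"linear":[[0,0,-2],[-2,0.2,-2],[-4,0.5,-2],[-6,0.7,-2],[-7.2,0.9,-2]],"rotation":[[0,0,-0.1],[0,0,-0.28],[0,0,-0.46],[0,0,-0.64],[0,0,-0.82]]}'; python3 go.py 0.523 0.21 0.033 88.2;  python3 go.py 0.5165 0.113 0.033 88.2
python3 - <<'E'
from h import *
g=grab('scene');cv2.imwrite('pics/s23.png',cv2.resize(g['frame'][80:240,230:390],None,fx=3.7,fy=3.7,interpolation=cv2.INTER_CUBIC))
grab('wrist','w23.png')
E
```

```text
time: 45.28
tcp_pos: [0.5203, 0.2087, 0.0304]
tcp_rot: [-2.317, -2.114, 0.001]
force: [-0.3, 0.4, -4.6]
grip_width: 0.0431
lin [ 0.16  0.25 -0.26] rot [-0.004 -0.003 -0.06 ]
lin [-9.56  0.5  -0.29] rot [-0.004 -0.003 -0.06 ]
```

View pics/s23.png

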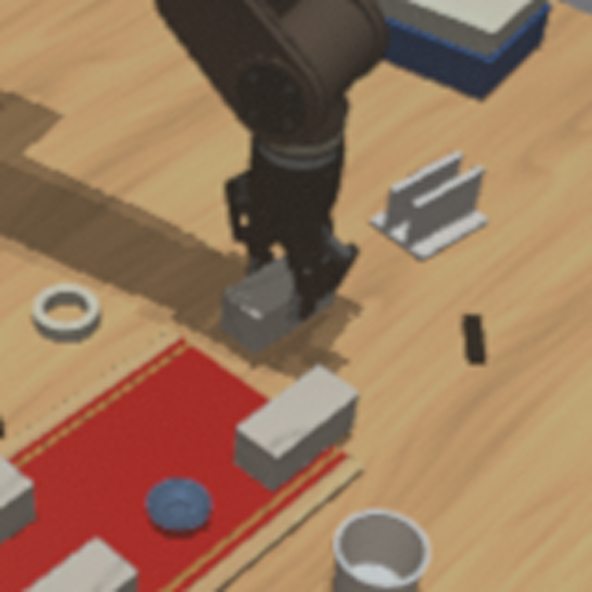

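```bash
python3 go.py 0.5185 0.092 0.034 88.2
```

```text
lin [-11.62   0.97  -0.39] rot [-0.004 -0.003 -0.067]
```

```bash
python3 -m jog '{"linear":[[0,0,-0.4],[-3,0.2,-0.4],[-6,0.5,-0.4],[-9,0.7,-0.4],[-11.6,1,-0.4]],"rotation":[[0,0,-0.03],[0,0,-0.067],[0,0,-0.067],[0,0,-0.067],[0,0,-0.067]]}';python3 -m jog '{"linear":[[0,0,0.2],[0,0,0.4],[0,0,0.6],[0,0,0.8],[0,0,0.9]],"rotation":[[0,0,0],[0,0,0],[0,0,0],[0,0,0],[0,0,0]]}'
```

```text
time: 46.0
tcp_pos: [0.519, 0.0914, 0.034]
tcp_rot: [-2.254, -2.181, 0.001]
force: [-0.4, 0.1, -6.1]
grip_width: 0.0435
time: 46.62
tcp_pos: [0.5188, 0.0919, 0.0248]
tcp_rot: [-2.253, -2.182, 0.002]
force: [-0.4, -1.0, -4.8]
grip_width: 0.0429
```

```bash
python3 -m jog '{"linear":[[0,0,0.1],[0,0,0.15],[0,0,0.15],[0,0,0.15],[0,0,0.15]],"rotation":[[0,0,0],[0,0,0],[0,0,0],[0,0,0],[0,0,0]]}'
```

```text
time: 47.25
tcp_pos: [0.5189, 0.0919, 0.0234]
tcp_rot: [-2.253, -2.182, 0.002]
force: [0.3, 0.0, -5.8]
grip_width: 0.0429
```

```bash
python3 -m jog '{"linear":[[0,0,0.05],[0,0,0.1],[0,0,0.15],[0,0,0.15],[0,0,0.15]],"rotation":[[0,0,0],[0,0,0],[0,0,0],[0,0,0],[0,0,0]]}'
```

```text
time: 47.88
tcp_pos: [0.519, 0.0919, 0.0231]
tcp_rot: [-2.252, -2.182, 0.003]
force: [-5.1, -0.6, 4.9]
grip_width: 0.0432
```

Touching: Fz has reversed. I'll release it and retreat to look at everything.

```bash
python3 -m jog '{"linear":[[0,0,0],[0,0,0],[0,0,0],[0,0,0],[0,0,0]],"rotation":[[0,0,0],[0,0,0],[0,0,0],[0,0,0],[0,0,0]]}' 1;python3 -m jog '{"linear":[[0,0,-4],[0,0,-9],[0,0,-15],[0,0,-21],[0,0,-27]],"rotation":[[0,0,0],[0,0,0],[0,0,0],[0,0,0],[0,0,0]]}'; python3 go.py 0.35 0.40 0.35 100
```

```text
time: 48.5
tcp_pos: [0.519, 0.0919, 0.0231]
tcp_rot: [-2.252, -2.182, 0.002]
force: [0.8, -0.5, -0.3]
grip_width: 0.0854
time: 49.12
tcp_pos: [0.52, 0.0911, 0.295]
tcp_rot: [-2.253, -2.182, 0.002]
force: [1.5, 0.2, 0.9]
grip_width: 0.0854
lin [ 30.35 -18.    -5.33] rot [-0.005 -0.003 -0.206]
```

```bash
python3 -m jog '{"linear":[[6,-3.5,-5],[12,-7,-5],[18,-10.5,-5],[24,-14,-5],[30,-18,-5]],"rotation":[[0,0,0],[0,0,0],[0,0,0],[0,0,0],[0,0,0]]}';python3 -m jog '{"linear":[[0,0,0],[0,0,0],[0,0,0],[0,0,0],[0,0,0]],"rotation":[[0,0,0],[0,0,0],[0,0,0],[0,0,0],[0,0,0]]}';python3 - <<'E'
from meas import *
g=grab('top','t24.png');grab('scene','s24.png')
for o in tops(g,.054): print(o[0],o[2],o[3],o[4])
f=g['frame'][50:320,60:460];cv2.imwrite('pics/t24z.png',cv2.resize(f,None,fx=2,fy=2,interpolation=cv2.INTER_CUBIC))
E
```

```text
time: 49.75
tcp_pos: [0.3746, 0.3543, 0.3463]
tcp_rot: [-2.253, -2.182, 0.001]
force: [0.2, 1.0, 0.2]
grip_width: 0.0853
time: 50.38
tcp_pos: [0.3752, 0.3535, 0.3463]
tcp_rot: [-2.255, -2.18, 0.001]
force: [0.6, 0.1, 0.3]
grip_width: 0.0856
(214.0, 252.0) [0.37854717 0.08417498] 1.5578245821291148 [np.float64(0.05510340457168061), np.float64(0.05450993894486988)]
(304.43963623046875, 204.99635314941406) [ 0.50321915 -0.1412835 ] 87.55672277182653 [np.float64(0.04603475462325029), np.float64(0.10222437773437552)]
(213.68679809570312, 196.0116729736328) [0.51942631 0.09049419] 89.06427107967794 [np.float64(0.04486340255048523), np.float64(0.10076657222351378)]
(306.0445556640625, 161.309326171875) [ 0.61677939 -0.14413442] 87.34767578178587 [np.float64(0.04485032444800909), np.float64(0.10116086366360573)]
(209.48452758789062, 155.73231506347656) [0.62352369 0.10541407] 88.94756429548386 [np.float64(0.04485497939485654), np.float64(0.10121009174741366)]
(237.0, 106.5) [0.75735219 0.03888737] 2.0340181618166184 [np.float64(0.0683501620063676), np.float64(0.06790473866560669)]
```

View pics/t24z.png

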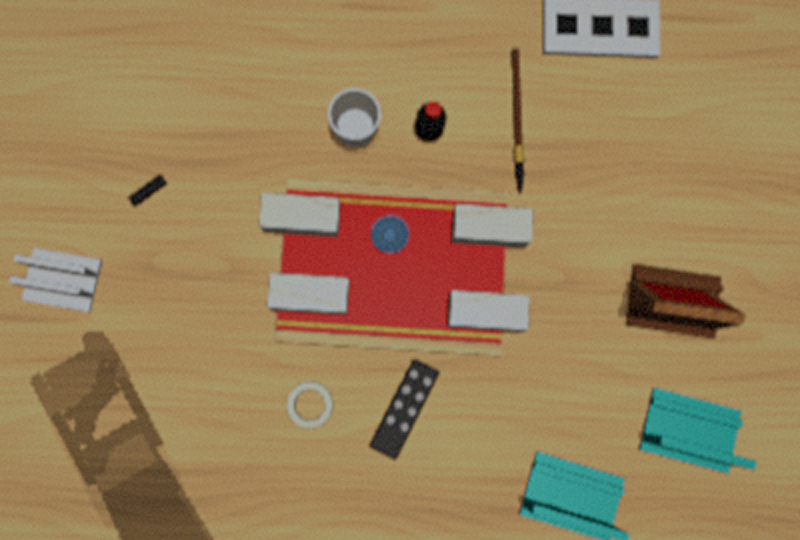

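View pics/s24.png

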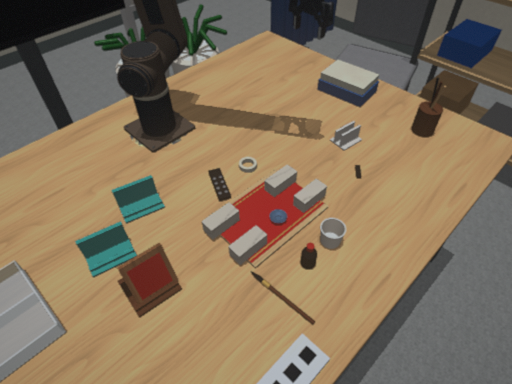

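All four weights lie flat on the board, at board y of about +0.122, +0.107, -0.124 and -0.127. I'll check the panel's squareness.

Run:
```python
from h import *
a=cv2.imread('pics/t24.png')[170:230,360:440];b=cv2.imread('pics/s24.png')[235:320,105:195]
a=cv2.convertScaleAbs(cv2.resize(a,(640,480),interpolation=cv2.INTER_CUBIC),alpha=1.6);b=cv2.convertScaleAbs(cv2.resize(b,(600,567),interpolation=cv2.INTER_CUBIC),alpha=1.6)
cv2.imwrite('pics/pa.png',a);cv2.imwrite('pics/pb.png',b)
```

```text
(no output)
```

View pics/pa.png

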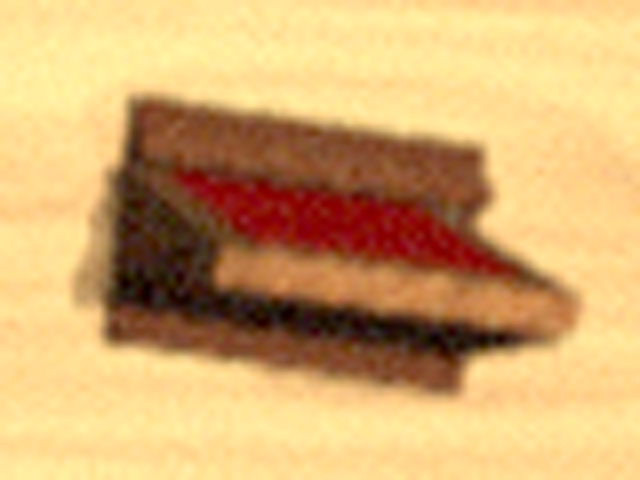

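View pics/pb.png

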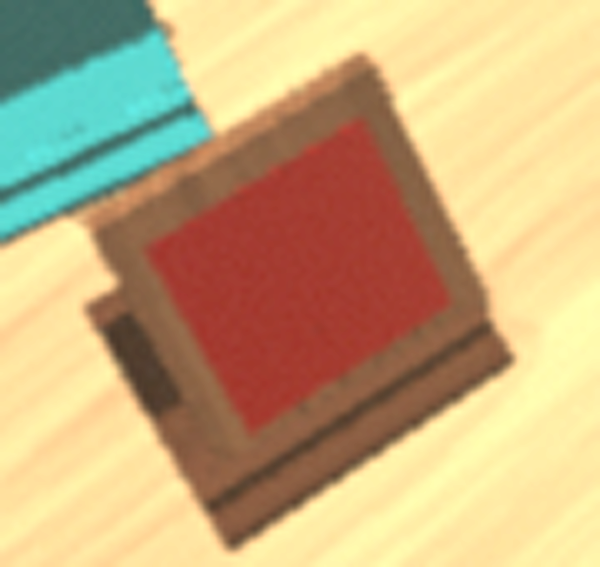

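Run:
```python
from h import *
g=grab('scene');t=grab('top')
P=lambda u,v,z:px2(g,105+u*90/600,235+v*85/567,z)
Q=lambda u,v,z:px2(t,360+u*80/640,170+v*60/480,z)
zt=.01+.12*np.cos(.37)
c=np.array([.5298,-.392]);y=np.array([np.cos(np.radians(83.2)),np.sin(np.radians(83.2))]);x=np.array([y[1],-y[0]])
fr=lambda p:np.round([(p[:2]-c)@x,(p[:2]-c)@y],4)
for n,p in [('topfrontL',P(105,238,zt)),('topfrontR',P(378,98,zt)),('footR',P(488,320,.018)),('lip baseL',P(205,505,.018)),('lip R',P(487,325,.018)),
 ('T top L',Q(222,250,zt)),('T top R',Q(578,292,zt)),('T topb L',Q(215,285,zt-.004)),('T topb R',Q(565,335,zt-.004))]: print(n,fr(p))
```

```text
topfrontL [-0.0189 -0.0466]
topfrontR [-0.0103  0.0533]
footR [0.0303 0.0542]
lip baseL [ 0.0302 -0.0622]
lip R [0.0319 0.0529]
T top L [-0.0257  0.0573]
T top R [-0.0224 -0.0506]
T topb L [-0.0359  0.0569]
T topb R [-0.0353 -0.0496]
```

```bash
python3 -c "
from cell import close_job;print(close_job())"
```

```text
the job is handed in; nothing more can be done
None
```

I handed the job in at about 50 s. All four weights lie on the board, two at each end, and the panel leans in the brown stand.

**Panel:** My last check put it about 3 mm off the stand's centre and leaning about 0.36 rad, with its foot inside the lip. The two cameras gave slightly different readings for squareness, about 0.03 rad from the top and 0.08 rad from the scene camera. Both are under the 0.2 rad limit.

**Weights:** The last top view showed them flat, with centres at about +122, +107, −124 and −127 mm along the board. Each centre was within about 65 mm across.

**Not as asked:** I tipped only three weights over the edge. Weight 1 fell over while I was releasing weight 2; I can't say whether it was the announced knock or my gripper. It was already on its side, so I carried it in level from the board's end and laid it down, its centre never above about 45 mm.

**Other things:** In the last pictures they looked to be where they started, though I did not measure each one. The arm was clear of everything. The recorded forces stayed low, under 10 N in every reading I took.

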